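# Stack freshly sawn planks for drying

## Robot

A 7-joint arm with a two-finger parallel gripper is mounted at the origin on the work surface. World frame = base frame: x ahead of the robot, y to its left, z up, the work surface at z = 0. Lengths are in m, angles in rad, forces in N, time in s.
With the tool pointing down it reaches from about 0.425 to 0.925 m from the base axis. Payload 6.8 kg.
Tool frame: the origin (TCP) lies midway between the tips of the shut fingers; the grasp point (between the pads) lies 19 mm behind it; z points along the fingers, y is the line along which they close (so a half turn about z gives the same grasp; the last joint's range is limited). The gripper opens to 88 mm and grips with 3 to 60 N. Pads are 20 mm wide; open, the fingers measure 115 mm over their backs; the gripper's body (75 mm by 178 mm) begins 61 mm behind the grasp point.
Start: joints at [-1.342, 0.477, 0.022, 1.555, -0.011, 1.109, -0.083], TCP at [0.223, 0.637, 0.223] pointing down, gripper open.
Joint ranges: [-2.96, 2.96], [-0.34, 2.1], [-1.41, 1.46], [0.24, 2.44], [-1.37, 4.51], [0.17, 1.92], [-2.96, 2.96]. Speed limits (rad/s): [2.39, 2.39, 3.14, 3.14, 3.14, 3.14, 3.14].

## Interface

Orientations are given as a unit quaternion [w, x, y, z].
In Python, from workcell import readout, cams, ticket, spotter gives the robot as it stands.
- The arm moves only by the tool send_rows, never from a script. Its argument "steps" is a list of rows, each an object with "delta_pos": the shift along the world's x, y, z normalised to -1 to 1, where 1 is 0.3 m, a list of three; "turn": the turn, a rotation vector about the world's x, y, z normalised to -1 to 1, where 1 is 180 degrees, a list of three. In form: [{"delta_pos": [dx, dy, dz], "turn": [ax, ay, az]}, ...]. A call has 1 to 8 rows; each row is the pose to reach, as a shift and turn from the pose commanded when the call began, turning the shorter way round; what a row does not reach only later rows make up. A row lasts 1/12 s, in which the tool goes at most 41.7 mm and 7.16 degrees, less where a joint would pass 70% of its speed; a pose out of reach is approached as far as the arm can. A call with a number of a shift or a turn outside -1 to 1 is refused whole. A call with a gripper value outside its range is refused whole. "jaw" is the opening, from -1 (shut) to 1 (fully open), set as the call begins (left out, the last holds). The fingers move at their own pace and stop on an object; "grip_force" is the grip in N (left out, the last holds). Time passes only in rows, so rows that repeat a pose let the fingers close. It gives the time, the measured TCP pose, the force, the opening and the grip force at its end, in the units of the state.
- readout.state(): the state, without advancing time (a new reading comes with each control period).
- cams.camera(name): name is "scene" or "top" or "wrist"; returns a dict with "frame" (420x560x3 uint8, blue, green, red), "mtx" (3x3 intrinsics, pixels), "R" (3x3) and "t" (3): a world point X has camera coordinates R X + t. Camera axes: x right, y down, z forward; pixel columns grow to the right and rows downward; lengths in m; the calibration is good to about 2 mm. A picture is of the moment at which its call begins. There is no depth.
- ticket.hand_in(): hands the job in; it is judged then, once.
Trained networks look in a picture, given as the dict that the camera call returned (one of the last four; its "shot" number tells which), for a name from the list of things; names that differ only in an ending like _2 or _b are one class to them, and where a whole thing is asked for, a point or a joint stands for the part that bears it (a point fixed in the world has none). Each returns a list of dicts, best first, with "p" (0 to 1); they miss things now and then, are a little off and sometimes report something else, mostly with a low value. They report only what shows in the picture. A call takes as long as a camera call.
- spotter.boxes_of(query, picture): "position" ([column, row] in pixels, amid what is visible of it).
- spotter.masks_of(query, picture): "region" (420x560 bool, what is visible of it) and "position" ([column, row] in pixels, amid what is visible of it).
The state is a dict: "clock": time; "q": joint angles; "qvel": joint speeds; "tau": joint torques, N m; "eef_pos": TCP position; "tcp_rot": TCP orientation; "ft_force": force on the tool from outside, world axes, zero at the start; "ft_torque": the same for the moment, N m; "grip_width": finger opening in m; "finger_force": force on a finger pad.
Only numpy, scipy, OpenCV 4.12 (cv2) and the standard library are available. Lean on these libraries where they do the work, as an engineer would, in place of code of your own. Each camera call takes 0.05 s, during which the arm holds its last target. There are 200 camera calls.

## Task

Stack the sawn planks to dry: first lay the wide plank on the left and the narrow plank on the right (seen from the robot) across the two dark bearers and square to them, with a gap of about 35 mm between them, wholly on the bearers and reaching out past both. Then lay the two spacer sticks across both planks, one centred directly above each bearer, and last the plank with the bark edge flat across the middle of both sticks, lengthwise like the planks below and reaching past both. Leave the square, the tape measure and the jar where they are.

Things in the scene. Friction and masses are not known exactly. Their poses are not given: they have to be found in the camera images.
- bearer_near: Dark wooden bar, of the two on a fixed plywood board (230 x 190 x 12 mm) the one nearer to the robot. 24 mm wide (x axis, away from the robot), 170 long (y axis, to the left), 20 high; origin at the centre of its underside, 12 mm above the bench, its flat top 32 mm above it. The bars are fixed, parallel, centres 84 to 130 mm apart along x; board and bars are turned together by up to 0.25 rad
- bearer_far: Dark wooden bar, of the two on a fixed plywood board (230 x 190 x 12 mm) the one farther from the robot. 24 mm wide (x axis, away from the robot), 170 long (y axis, to the left), 20 high; origin at the centre of its underside, 12 mm above the bench, its flat top 32 mm above it. The bars are fixed, parallel, centres 84 to 130 mm apart along x; board and bars are turned together by up to 0.25 rad
- wide_plank: The widest of three pale sawn planks, clean edges: 190 mm long (its x axis), 60 mm wide (its y axis), 22 mm thick, about 125 g; origin at the centre of its underside. It starts flat on the bench, long axis roughly (within 0.2 rad) along the robot's x axis
- narrow_plank: The narrowest of three pale sawn planks, clean edges: 190 mm long (its x axis), 36 mm wide (its y axis), 22 mm thick, about 75 g; origin at the centre of its underside. It starts flat on the bench, long axis roughly (within 0.2 rad) along the robot's x axis
- bark_plank: Pale sawn plank with a dark brown strip of bark (11 mm) along its +y edge, flat on all sides like the others: 190 mm long (its x axis), 48 (bark included) mm wide (its y axis), 22 mm thick, about 100 g; origin at the centre of its underside. It starts flat on the bench, long axis roughly (within 0.2 rad) along the robot's x axis
- stick_a: Plain small spacer stick of brown wood, one of two identical ones (either may go above either bearer): 150 mm long (its x axis), 20 mm wide (its y axis), 14 mm thick, about 25 g; origin at the centre of its underside. It starts flat on the bench, long axis roughly (within 0.3 rad) along the robot's x axis
- stick_b: Plain small spacer stick of brown wood, one of two identical ones (either may go above either bearer): 150 mm long (its x axis), 20 mm wide (its y axis), 14 mm thick, about 25 g; origin at the centre of its underside. It starts flat on the bench, long axis roughly (within 0.3 rad) along the robot's x axis
- square: Bystander: try square lying flat beyond the work, dark wooden stock 22 x 110 x 18 mm (origin under its centre, long side along its y axis) and a steel blade reaching 105 mm to +x
- tape: Bystander: black tape measure standing on the bench, 70 x 40 x 62 mm high, origin at the centre of its underside
- wax_jar: Bystander: amber glass jar with a steel lid, 66 mm in diameter, 60 mm high, origin at the centre of its underside

How it is judged:
By the outcome, as a careful person would: the job done as asked, in the order asked, and still so for the second after the job is handed in, with the robot touching nothing.
It also fails if it takes over 141 s, if anything falls off the work surface, if the arm or the gripper's body presses on something with over 40 N, if the wrist force passes 120 N, or if a joint passes its speed limit or range.

## Working session

There is one attempt and no reset: what is moved stays moved. The work goes in short steps, Python scripts to look and compute and a tool call to move; the robot and the scene stay as the last step left them, time stands still between calls to the robot, and variables do not carry over. Pictures are saved under pics/ and viewed, at most 16 in all, crops included, and the job is handed in when it is done.

Besides the shell and the picture viewer there is one more tool, called after "Call:" by a JSON object that holds its "fn" and its "kwargs", one argument or row to a line. send_rows: Moves the arm, as the interface text tells. Scaled input: -1 to 1 covers 0.3 m each way for a shift and 180 degrees each way for a turn. Its arguments: {"type":"object","properties":{"steps":{"type":"array","items":{"type":"object","properties":{"delta_pos":{"type":"array","items":{"type":"number","minimum":-1,"maximum":1}},"turn":{"type":"array","items":{"type":"number","minimum":-1,"maximum":1}}}}},"jaw":{"type":"number"},"grip_force":{"type":"number"}},"required":["steps"]}

```bash
mkdir -p pics; ls; cat > h.py <<'E'
import numpy as np, cv2
from workcell import readout, cams, ticket, spotter
def ray(pic,uv,z):
    K,R,t=np.array(pic["mtx"]),np.array(pic["R"]),np.array(pic["t"])
    uv=np.atleast_2d(uv).astype(float)
    d=(np.linalg.inv(K)@np.c_[uv,np.ones(len(uv))].T).T@R
    c=-R.T@t
    return (c+d*((z-c[2])/d[:,2])[:,None])[:,:2]
def rect(pic,m,z):
    """mask -> world rect at height z: centre, (long,short), angle of long axis vs x"""
    cs,_=cv2.findContours(m.astype(np.uint8),cv2.RETR_EXTERNAL,cv2.CHAIN_APPROX_NONE)
    c=max(cs,key=cv2.contourArea)[:,0,:]
    p=(ray(pic,c,z)*1000).astype(np.float32)
    (cx,cy),(w,h),a=cv2.minAreaRect(p)
    if w<h: w,h,a=h,w,a+90
    a=(a+90)%180-90
    return np.round([cx,cy,w,h,a],1)
E
python3 - <<'E'
from h import *
s=readout.state(); print(s)
for n in ["top","scene"]:
    p=cams.camera(n); cv2.imwrite(f"pics/{n}0.png",p["frame"])
    print(n,"cam at",np.round(-np.array(p["R"]).T@np.array(p["t"]),3))
    for q,z in [("bearer_near",.032),("bearer_far",.032),("wide_plank",.022),("narrow_plank",.022),("bark_plank",.022),("stick_a",.014),("square",.018),("tape",.062),("wax_jar",.06)]:
        for r in spotter.masks_of(q,p):
            print(q,round(r["p"],2),np.round(r["position"]),rect(p,r["region"],z))
E
```

```text
pics
{'clock': 0.0, 'q': array([-1.34210353,  0.47777923,  0.02234043,  1.55643717, -0.01151606,
        1.10931376, -0.08308105]), 'qvel': array([-0.00047516,  0.00021837, -0.00083462, -0.00055906,  0.00016079,
       -0.0013688 , -0.00175378]), 'tau': array([ 4.92118534e-05, -5.82858253e+01,  1.53455079e+00, -2.72603935e+01,
       -5.44543786e-02,  1.68535922e-02,  1.47342903e-04]), 'eef_pos': array([0.22287258, 0.63650373, 0.22170178]), 'tcp_rot': array([-9.22266966e-05,  1.67585351e-01,  9.85857156e-01, -9.00037280e-04]), 'ft_force': array([ 0.51901994, -0.21226065,  0.10032995]), 'ft_torque': array([-0.02446684,  0.01061918,  0.03223078]), 'finger_force': 0.0, 'grip_width': 0.08747992091354254}
top cam at [ 0.414 -0.025  1.288]
bearer_far 0.94 [257. 225.] [579.9  39.1 170.6  28.3 -79.6]
wide_plank 0.44 [262. 257.] [488.4  22.8 173.7  27.2 -79.5]
narrow_plank 0.56 [375. 243.] [ 533.4 -328.3  186.6   40.3    6.1]
bark_plank 0.72 [175. 243.] [524.7 280.6 195.7  58.1  12.3]
stick_a 0.78 [346. 249.] [ 509.8 -230.9  148.6   28.8   16.9]
stick_a 0.65 [134. 253.] [500.4 401.3 147.   22
[... 419 characters left out ...]
 201.] [514.9 394.4 154.1  28.6  12.9]
bearer_far 0.41 [145. 149.] [ 489.2 -427.   204.5   73.4    1.9]
wide_plank 0.76 [144. 150.] [ 480.  -432.5  202.7   68.2    1.3]
wide_plank 0.72 [307. 200.] [577.3  38.8 170.2  38.1 -78.6]
narrow_plank 0.98 [175. 171.] [ 540.7 -326.4  203.6   46.6    5.1]
bark_plank 0.83 [399. 204.] [530.5 279.3 196.8  55.1  11.2]
stick_a 0.69 [210. 170.] [ 513.3 -231.5  157.1   23.8   13.9]
stick_a 0.59 [444. 199.] [500.8 400.6 157.   29.   14.2]
square 0.97 [311. 281.] [821.   56.2 120.1 108.5  -9.4]
tape 0.55 [416. 258.] [715.3 308.8  99.8  42.7 -29.1]
tape 0.25 [447. 200.] [539.1 381.7 143.   24.4  14.2]
wax_jar 0.66 [154. 225.] [ 736.8 -307.4   96.6   63.3   40.7]
```

View pics/top0.png

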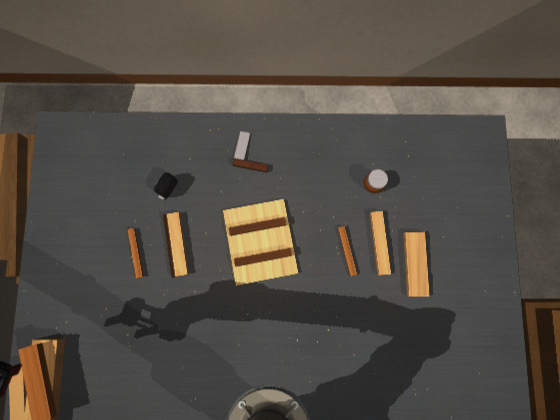

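View pics/scene0.png

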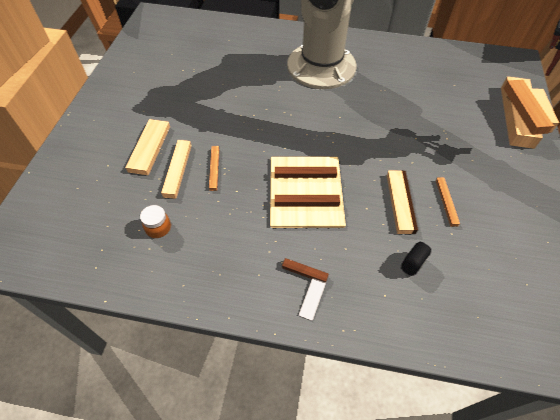

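The top view shows the board at (260,242), the bark plank at (177,244), sticks at (135,253) and (346,250), the narrow plank at (381,243) and the wide plank at (417,264). The network labels are partly wrong: it missed the wide plank in the top view and called some sticks bearers. I'll fit box models to colour masks in both views.

```bash
cat >> h.py <<'E'
from scipy.optimize import minimize
def proj(pic,X):
    r,_=cv2.Rodrigues(np.array(pic["R"]))
    return cv2.projectPoints(np.asarray(X,float),r,np.array(pic["t"],float),np.array(pic["mtx"]),None)[0][:,0]
def corners(x,y,a,L,W,z0,z1):
    c,s=np.cos(a),np.sin(a)
    return np.array([[x+c*u*L/2-s*v*W/2,y+s*u*L/2+c*v*W/2,z] for z in(z0,z1) for u in(-1,1) for v in(-1,1)])
def draw(pic,pose,dims):
    hull=cv2.convexHull(proj(pic,corners(*pose,*dims)).astype(np.float32))[:,0]
    im=np.zeros((420,560),np.uint8)
    cv2.fillConvexPoly(im,np.round(hull*256).astype(np.int32),255,cv2.LINE_AA,8)
    return im/255.
def colmask(pic,thr=90):
    hsv=cv2.cvtColor(pic["frame"],cv2.COLOR_BGR2HSV)
    return ((hsv[...,1]>thr)&(hsv[...,2]>40)).astype(float)
def fit(pics,masks,pose,dims,pad=12):
    wins=[]
    for p in pics:
        k=cv2.dilate((draw(p,pose,dims)>0).astype(np.uint8),np.ones((2*pad+1,)*2)); wins.append(k>0)
    def f(v):
        q=(v[0]/1000,v[1]/1000,v[2]/100)
        return sum(np.abs(draw(p,q,dims)-m)[w].sum()/draw(p,q,dims).sum() for p,m,w in zip(pics,masks,wins))
    v=np.array([pose[0]*1000,pose[1]*1000,pose[2]*100])
    for st in (8,3,1.5):
        sx=np.vstack([v]+[v+st*e for e in np.eye(3)])
        r=minimize(f,v,method="Nelder-Mead",options=dict(initial_simplex=sx,xatol=.02,fatol=1e-5)); v=r.x
    return np.round([v[0],v[1],v[2]*.573,r.fun/len(pics)],3)   # mm, mm, deg
E
python3 - <<'E'
from h import *
T,S=cams.camera("top"),cams.camera("scene")
m={id(T):colmask(T),id(S):colmask(S)}
o={"wide":((.484,-.43,.03),(.19,.06,0,.022)),"narrow":((.537,-.328,.1),(.19,.036,0,.022)),"bark":((.525,.28,.2),(.19,.048,0,.022)),
"stA":((.511,-.231,.26),(.15,.02,0,.014)),"stB":((.5,.401,.23),(.15,.02,0,.014)),"board":((.535,.03,.19),(.23,.19,0,.012))}
for n,(g,d) in o.items():
    pad=5 if n=="board" else 10
    print(n,[list(fit(ps,[m[id(p)] for p in ps],g,d,pad)) for ps in ([T],[S],[T,S])])
bg={"near":(.490,.021,.19),"far":(.580,.039,.19)}
dk=[((p["frame"].max(2)<105)).astype(float) for p in (T,S)]
for n,g in bg.items():
    print(n,[list(fit(ps,k,g,(.024,.17,.012,.032),3)) for ps,k in (([T],dk[:1]),([S],dk[1:]),([T,S],dk))])
for n,p,k in(("T",T,dk[0]),("S",S,dk[1])):
    im=p["frame"].copy(); im[m[id(p)]>0]=(0,255,0); im[(k>0)&(m[id(p)]>0)]=(0,0,255)
    c=im[170:330,110:450] if n=="T" else im[110:270,120:460]
    cv2.imwrite(f"pics/m{n}.png",cv2.resize(c,None,fx=2,fy=2))
a,b=cv2.imread("pics/mT.png"),cv2.imread("pics/mS.png"); cv2.imwrite("pics/m.png",np.vstack([a,b])[:600])
E
```

```text
wide [[np.float64(471.005), np.float64(-436.159), np.float64(0.968), np.float64(0.076)], [np.float64(469.418), np.float64(-437.435), np.float64(1.076), np.float64(0.692)], [np.float64(470.861), np.float64(-436.765), np.float64(1.28), np.float64(0.385)]]
narrow [[np.float64(533.342), np.float64(-330.551), np.float64(5.508), np.float64(0.098)], [np.float64(533.334), np.float64(-331.644), np.float64(5.547), np.float64(0.722)], [np.float64(533.724), np.float64(-331.017), np.float64(5.427), np.float64(0.412)]]
bark [[np.float64(525.211), np.float64(283.698), np.float64(11.072), np.float64(0.109)], [np.float64(520.626), np.float64(282.743), np.float64(9.899), np.float64(0.622)], [np.float64(524.104), np.float64(283.311), np.float64(10.679), np.float64(0.367)]]
stA [[np.float64(508.759), np.float64(-231.682), np.float64(13.506), np.float64(0.144)], [np.float64(506.08), np.float64(-233.535), np.float64(13.98), np.float64(0.129)], [np.float64(509.121), np.float64(-232.2), np.float64(13.941), np.float64(0.141)]]
stB [[np.float64(499.023), np.float64(404.613), np.float64(14.081), np.float64(0.1
[... 223 characters left out ...]
loat64(11.122), np.float64(0.033)], [np.float64(532.591), np.float64(28.799), np.float64(11.494), np.float64(0.639)], [np.float64(535.359), np.float64(30.008), np.float64(11.015), np.float64(0.338)]]
near [[np.float64(486.229), np.float64(22.743), np.float64(10.488), np.float64(0.436)], [np.float64(490.638), np.float64(20.684), np.float64(16.182), np.float64(0.724)], [np.float64(487.66), np.float64(21.864), np.float64(11.431), np.float64(0.581)]]
far [[np.float64(580.046), np.float64(38.111), np.float64(12.714), np.float64(0.428)], [np.float64(578.121), np.float64(40.502), np.float64(13.094), np.float64(0.711)], [np.float64(580.027), np.float64(37.696), np.float64(12.729), np.float64(0.57)]]
```

View pics/m.png

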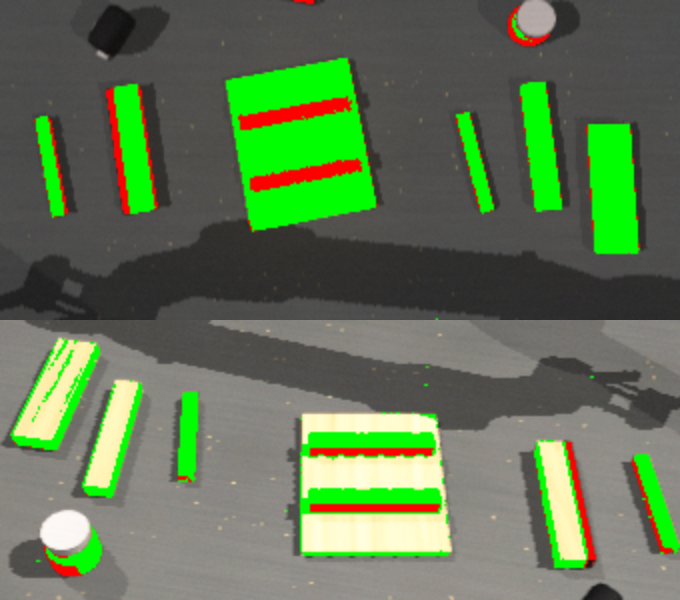

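Call:
{"fn": "send_rows", "kwargs": {
  "steps": [
    {"delta_pos": [0.533,-0.967,0],"turn": [0,0,0.169]},
    {"delta_pos": [0.533,-0.967,0],"turn": [0,0,0.169]},
    {"delta_pos": [0.533,-0.967,0],"turn": [0,0,0.169]},
    {"delta_pos": [0.533,-0.967,0],"turn": [0,0,0.169]},
    {"delta_pos": [0.533,-0.967,0],"turn": [0,0,0.169]},
    {"delta_pos": [0.533,-0.967,0],"turn": [0,0,0.169]},
    {"delta_pos": [0.533,-0.967,0],"turn": [0,0,0.169]},
    {"delta_pos": [0.533,-0.967,0],"turn": [0,0,0.169]}
  ],
  "jaw": 1,
  "grip_force": 25
}}

```text
clock: 1.77
eef_pos: [0.3839, 0.3448, 0.223]
tcp_rot: [0.0, -0.097, 0.995, 0.0]
ft_force: [0.3, -0.8, 1.1]
grip_width: 0.0879
finger_force: 0.0
```

Call:
{"fn": "send_rows", "kwargs": {
  "steps": [
    {"delta_pos": [0.4,-0.967,0.1]},
    {"delta_pos": [0.4,-0.967,0.1]},
    {"delta_pos": [0.4,-0.967,0.1]},
    {"delta_pos": [0.4,-0.967,0.1]},
    {"delta_pos": [0.4,-0.967,0.1]},
    {"delta_pos": [0.4,-0.967,0.1]},
    {"delta_pos": [0.4,-0.967,0.1]},
    {"delta_pos": [0.4,-0.967,0.1]}
  ]
}}

```text
invalid input
```

```bash
python3 - <<'E'
from h import *
p=cams.camera("wrist"); cv2.imwrite("pics/w1.png",p["frame"]); s=readout.state(); print(s["eef_pos"],s["tcp_rot"],s["q"],s["clock"])
print("cam",-np.array(p["R"]).T@np.array(p["t"]),np.array(p["R"])[2])
print(proj(p,[s["eef_pos"],[.5355,.031,.012]]))
for q in("bearer_near","bearer_far"):
  for r in spotter.masks_of(q,p): print(q,r["p"],r["position"],rect(p,r["region"],.032))
E
```

```text
[0.38858612 0.33671233 0.22283426] [ 8.27924626e-04 -9.18130680e-02  9.95773718e-01 -2.09245012e-03] [-8.58572914e-01  2.13071441e-01  2.36541592e-02  1.93610874e+00
 -9.54627443e-04  9.94084287e-01  9.19753633e-01] 1.8167
cam [0.310995   0.33109718 0.38570324] [ 0.26501479  0.05113721 -0.9628874 ]
[[266.96458152 263.18213752]
 [ 28.94962134 253.0542767 ]]
bearer_near 0.65 [44.6, 222.3] [475.7  62.6 107.4  30.6 -78. ]
```

View pics/w1.png

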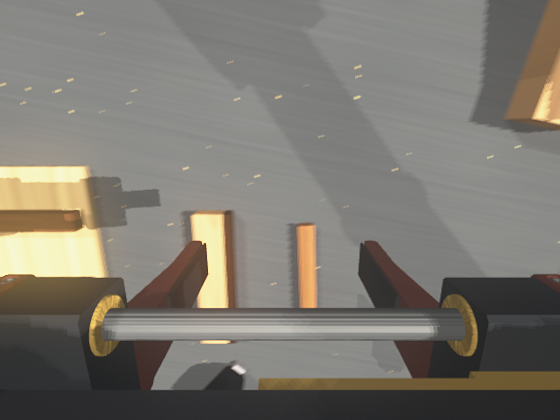

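The wrist picture shows the board edge at left (0–100, 165–280), the bark plank at (212,270) and stick B at (306,265). The image's right is +y and its down is +x. My second call was refused, probably because it had no "turn", so I'll include it every time.

Call:
{"fn": "send_rows", "kwargs": {
  "steps": [
    {"delta_pos": [0.4,-0.95,0.1],"turn": [0,0,0]},
    {"delta_pos": [0.4,-0.95,0.1],"turn": [0,0,0]},
    {"delta_pos": [0.4,-0.95,0.1],"turn": [0,0,0]},
    {"delta_pos": [0.4,-0.95,0.1],"turn": [0,0,0]},
    {"delta_pos": [0.4,-0.95,0.1],"turn": [0,0,0]},
    {"delta_pos": [0.4,-0.95,0.1],"turn": [0,0,0]},
    {"delta_pos": [0.4,-0.95,0.1],"turn": [0,0,0]},
    {"delta_pos": [0.4,-0.95,0.1],"turn": [0,0,0]}
  ]
}}

```text
clock: 2.58
eef_pos: [0.5048, 0.0583, 0.2536]
tcp_rot: [0.001, -0.095, 0.995, -0.001]
ft_force: [0.0, 0.2, -0.2]
grip_width: 0.088
finger_force: 0.0
```

```bash
python3 - <<'E'
from h import *
for i in range(2):
  s=readout.state(); print(s["eef_pos"],s["clock"]); p=cams.camera("wrist")
s=readout.state(); print(s["eef_pos"],s["tcp_rot"],s["qvel"],s["q"])
cv2.imwrite("pics/w2.png",p["frame"])
E
```

```text
[0.50481637 0.0582644  0.2535952 ] 2.5833
[0.50561373 0.05635221 0.25375432] 2.6333
[0.50456933 0.05954704 0.25328296] [ 8.62507769e-04 -9.44751559e-02  9.95526790e-01 -3.32962396e-04] [-0.04885256 -0.00167296 -0.07541435  0.02146888 -0.0204267  -0.00090924
 -0.05136154] [-0.45276577  0.16657195  0.24033636  1.92665273 -0.04446362  1.05186394
  1.56639623]
```

View pics/w2.png

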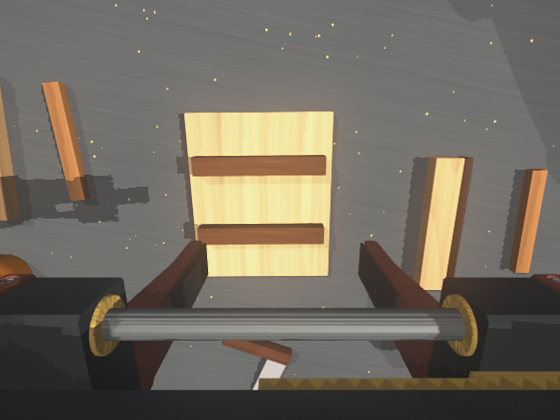

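The wrist view shows the whole board: near bearer around (259,165), far bearer around (260,234). I'll fit the bearers here, since this frame moves with the tool.

```bash
python3 - <<'E'
from h import *
p=cams.camera("wrist")
hsv=cv2.cvtColor(p["frame"],cv2.COLOR_BGR2HSV)
m=((hsv[...,1]>60)&(hsv[...,2]<170)).astype(float)
m[245:,:]=0
for n,g in {"near":(.489,.022,.19),"far":(.580,.038,.19)}.items():
    print(n,fit([p],[m],g,(.024,.17,.012,.032),8))
b=(hsv[...,1]>60).astype(float)
print("board",fit([p],[b],(.5355,.031,.19),(.23,.19,0,.012),3))
print("stA",fit([p],[b],(.509,-.232,.24),(.15,.02,0,.014),8))
E
```

```text
near [4.86541e+02 2.10300e+01 1.14550e+01 1.21000e-01]
far [5.78862e+02 3.80620e+01 1.26330e+01 1.36000e-01]
board [5.34726e+02 3.07220e+01 1.09920e+01 1.90000e-02]
stA [ 5.08429e+02 -2.32573e+02  1.35300e+01  7.30000e-02]
```

Call:
{"fn": "send_rows", "kwargs": {
  "steps": [
    {"delta_pos": [0,-1,0],"turn": [0,0,-0.054]},
    {"delta_pos": [0,-1,0],"turn": [0,0,-0.054]},
    {"delta_pos": [0,-1,0],"turn": [0,0,-0.054]},
    {"delta_pos": [0,-1,0],"turn": [0,0,-0.054]},
    {"delta_pos": [0,-1,0],"turn": [0,0,-0.054]},
    {"delta_pos": [0,-1,0],"turn": [0,0,-0.054]},
    {"delta_pos": [0,-1,0],"turn": [0,0,-0.054]},
    {"delta_pos": [0,-1,0],"turn": [0,0,-0.054]}
  ]
}}

```text
clock: 3.4
eef_pos: [0.5027, -0.2425, 0.2528]
tcp_rot: [0.0, -0.01, 1.0, -0.001]
ft_force: [-0.5, -1.1, 0.2]
grip_width: 0.0878
finger_force: 0.0
```

Call:
{"fn": "send_rows", "kwargs": {
  "steps": [
    {"delta_pos": [-0.11,-0.65,-0.3],"turn": [0,0,0]},
    {"delta_pos": [-0.11,-0.65,-0.3],"turn": [0,0,0]},
    {"delta_pos": [-0.11,-0.65,-0.3],"turn": [0,0,0]},
    {"delta_pos": [-0.11,-0.65,-0.3],"turn": [0,0,0]},
    {"delta_pos": [-0.11,-0.65,-0.3],"turn": [0,0,0]},
    {"delta_pos": [-0.11,-0.65,-0.3],"turn": [0,0,0]},
    {"delta_pos": [-0.11,-0.65,-0.3],"turn": [0,0,0]},
    {"delta_pos": [-0.11,-0.65,-0.3],"turn": [0,0,0]}
  ]
}}

```text
clock: 4.07
eef_pos: [0.4717, -0.4304, 0.162]
tcp_rot: [-0.0, -0.013, 1.0, 0.001]
ft_force: [1.1, 0.3, 0.1]
grip_width: 0.088
finger_force: 0.0
```

```bash
cat >> h.py <<'E'
def pose(s=None):
    s=s or readout.state(); w,x,y,z=s["tcp_rot"]
    from scipy.spatial.transform import Rotation as Ro
    Y=Ro.from_quat([x,y,z,w]).as_matrix()
    return "TCP mm",np.round(s["eef_pos"]*1000,1),"yaw",np.round((np.degrees(np.arctan2(Y[1,1],Y[0,1]))%180)-90,2),"tilt",np.round(Y[:2,2],4),"t",s["clock"],"w",np.round(s["grip_width"]*1000,1),"F",np.round(s["ft_force"],1),"q7",s["q"][6].round(2)
E
python3 - <<'E'
from h import *
p=cams.camera("wrist"); print(*pose())
b=colmask(p,60)
print("wide",fit([p],[b],(.471,-.436,.02),(.19,.06,0,.022),10))
cv2.imwrite("pics/w3.png",p["frame"])
print("narrow",fit([p],[b],(.5335,-.331,.096),(.19,.036,0,.022),6))
E
```

```text
TCP mm [ 472.3 -430.   162.6] yaw 1.61 tilt [0.0008 0.0019] t 4.1167 w 87.9 F [-0.8  0.1  0.7] q7 2.47
wide [ 4.71579e+02 -4.36399e+02  1.14600e+00  4.20000e-02]
narrow [ 5.33784e+02 -3.30317e+02  6.09100e+00  2.48000e-01]
```

View pics/w3.png

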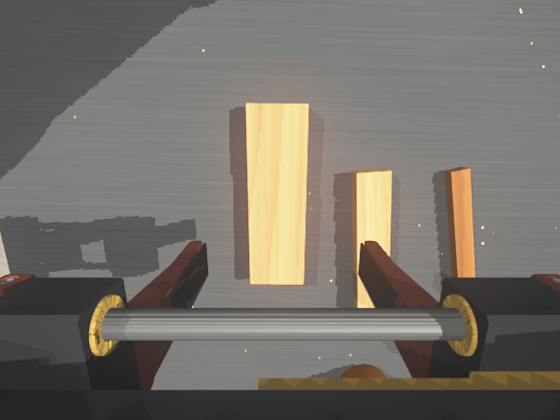

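The wide plank sits at (277,193) in view, between the fingers. Its fit agrees with the top view to within 1 mm, so I'll go down and grip.

Call:
{"fn": "send_rows", "kwargs": {
  "steps": [
    {"delta_pos": [-0.003,-0.021,-0.2],"turn": [0,0,-0.003]},
    {"delta_pos": [-0.003,-0.021,-0.3],"turn": [0,0,-0.003]},
    {"delta_pos": [-0.003,-0.021,-0.4],"turn": [0,0,-0.003]},
    {"delta_pos": [-0.003,-0.021,-0.48],"turn": [0,0,-0.003]},
    {"delta_pos": [-0.003,-0.021,-0.51],"turn": [0,0,-0.003]},
    {"delta_pos": [-0.003,-0.021,-0.522],"turn": [0,0,-0.003]},
    {"delta_pos": [-0.003,-0.021,-0.525],"turn": [0,0,-0.003]},
    {"delta_pos": [-0.003,-0.021,-0.525],"turn": [0,0,-0.003]}
  ]
}}

```text
clock: 4.78
eef_pos: [0.4708, -0.4394, 0.0071]
tcp_rot: [0.001, -0.008, 1.0, -0.001]
ft_force: [-0.2, 0.3, 0.3]
grip_width: 0.0877
finger_force: 0.0
```

Call:
{"fn": "send_rows", "kwargs": {
  "steps": [
    {"delta_pos": [0,0,0],"turn": [0,0,0]},
    {"delta_pos": [0,0,0],"turn": [0,0,0]},
    {"delta_pos": [0,0,0],"turn": [0,0,0]},
    {"delta_pos": [0,0,0],"turn": [0,0,0]},
    {"delta_pos": [0,0,0],"turn": [0,0,0]},
    {"delta_pos": [0,0,0],"turn": [0,0,0]},
    {"delta_pos": [0,0,0],"turn": [0,0,0]},
    {"delta_pos": [0,0,0],"turn": [0,0,0]}
  ],
  "jaw": -1,
  "grip_force": 25
}}

```text
clock: 5.45
eef_pos: [0.4693, -0.4389, 0.0056]
tcp_rot: [0.0, -0.008, 1.0, 0.0]
ft_force: [-0.6, 3.6, 6.6]
grip_width: 0.0599
finger_force: 25.0
```

```bash
python3 -c "
from h import *
print(*pose())"
```

```text
TCP mm [ 469.3 -438.9    5.6] yaw 0.88 tilt [0.0003 0.0008] t 5.45 w 59.9 F [-0.6  3.6  6.6] q7 2.56
```

Call:
{"fn": "send_rows", "kwargs": {
  "steps": [
    {"delta_pos": [0,0,0.1],"turn": [0,0,0]},
    {"delta_pos": [0,0,0.22],"turn": [0,0,0]},
    {"delta_pos": [0,0.1,0.32],"turn": [0,0,0]},
    {"delta_pos": [0,0.22,0.36],"turn": [0,0,0]},
    {"delta_pos": [0,0.34,0.36],"turn": [0,0,0]},
    {"delta_pos": [0,0.46,0.36],"turn": [0,0,0]},
    {"delta_pos": [0,0.58,0.36],"turn": [0,0,0]},
    {"delta_pos": [0,0.7,0.36],"turn": [0,0,0]}
  ]
}}

```text
clock: 6.12
eef_pos: [0.4686, -0.2278, 0.1131]
tcp_rot: [0.0, -0.007, 1.0, -0.0]
ft_force: [1.0, -0.1, 0.2]
grip_width: 0.0602
finger_force: 25.0
```

Call:
{"fn": "send_rows", "kwargs": {
  "steps": [
    {"delta_pos": [0.03,0.13,0],"turn": [0,0,0.02]},
    {"delta_pos": [0.06,0.26,0],"turn": [0,0,0.04]},
    {"delta_pos": [0.09,0.39,0],"turn": [0,0,0.056]},
    {"delta_pos": [0.12,0.52,0],"turn": [0,0,0.056]},
    {"delta_pos": [0.15,0.65,0],"turn": [0,0,0.056]},
    {"delta_pos": [0.18,0.78,0],"turn": [0,0,0.056]},
    {"delta_pos": [0.182,0.9,0],"turn": [0,0,0.056]},
    {"delta_pos": [0.182,0.978,0],"turn": [0,0,0.056]}
  ]
}}

```text
clock: 6.78
eef_pos: [0.5238, 0.0684, 0.1129]
tcp_rot: [0.0, -0.097, 0.995, 0.001]
ft_force: [-0.5, -0.1, -1.5]
grip_width: 0.0601
finger_force: 25.0
```

```bash
python3 - <<'E'
from h import *
cams.camera("top");cams.camera("top");p=cams.camera("wrist"); print(*pose())
cv2.imwrite("pics/w4.png",p["frame"])
hsv=cv2.cvtColor(p["frame"],cv2.COLOR_BGR2HSV); b=(hsv[...,1]>60).astype(float)
s=readout.state()["eef_pos"]
print(fit([p],[b],(s[0]+.002,s[1],.19),(.19,.06,s[2]-.0056,s[2]+.0164),4))
E
```

```text
TCP mm [523.5  66.2 112.8] yaw 11.2 tilt [-0.0003  0.0002] t 6.9333 w 59.9 F [ 0.3 -0.8 -1.7] q7 1.71
[5.07755e+02 6.49380e+01 1.32610e+01 1.53000e-01]
```

View pics/w4.png

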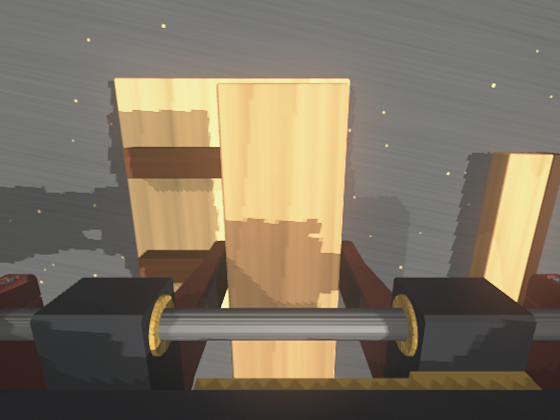

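The plank is held level over the left side of the board, parallel to it. Lowering.

Call:
{"fn": "send_rows", "kwargs": {
  "steps": [
    {"delta_pos": [0.002,-0.005,-0.08],"turn": [0,0,0]},
    {"delta_pos": [0.002,-0.005,-0.16],"turn": [0,0,0]},
    {"delta_pos": [0.002,-0.005,-0.21],"turn": [0,0,0]},
    {"delta_pos": [0.002,-0.005,-0.23],"turn": [0,0,0]},
    {"delta_pos": [0.002,-0.005,-0.24],"turn": [0,0,0]},
    {"delta_pos": [0.002,-0.005,-0.245],"turn": [0,0,0]},
    {"delta_pos": [0.002,-0.005,-0.249],"turn": [0,0,0]},
    {"delta_pos": [0.002,-0.005,-0.249],"turn": [0,0,0]}
  ]
}}

```text
clock: 7.6
eef_pos: [0.5249, 0.0623, 0.0392]
tcp_rot: [0.001, -0.095, 0.995, 0.0]
ft_force: [-0.0, -0.2, -1.2]
grip_width: 0.0594
finger_force: 25.0
```

```bash
python3 -c "
from h import *
print(*pose())"
```

```text
TCP mm [524.9  62.3  39.2] yaw 10.91 tilt [0.0013 0.0002] t 7.6 w 59.4 F [-0.  -0.2 -1.2] q7 1.77
```

Call:
{"fn": "send_rows", "kwargs": {
  "steps": [
    {"delta_pos": [0,0.003,-0.004],"turn": [0,0,0]},
    {"delta_pos": [0,0.003,-0.006],"turn": [0,0,0]},
    {"delta_pos": [0,0.003,-0.007],"turn": [0,0,0]},
    {"delta_pos": [0,0.003,-0.007],"turn": [0,0,0]}
  ]
}}

```text
clock: 7.93
eef_pos: [0.5249, 0.0637, 0.0376]
tcp_rot: [0.001, -0.095, 0.995, 0.0]
ft_force: [-2.2, 0.0, 8.2]
grip_width: 0.0599
finger_force: 25.0
```

```bash
python3 -c "
from h import *
print(*pose());cams.camera('top');print(*pose())"
```

```text
TCP mm [524.9  63.7  37.6] yaw 10.94 tilt [0.0012 0.0008] t 7.9333 w 59.9 F [-2.2  0.   8.2] q7 1.77
TCP mm [524.9  63.7  37.6] yaw 10.94 tilt [0.0013 0.0008] t 7.9833 w 59.9 F [-2.3 -0.3  7.9] q7 1.77
```

Call:
{"fn": "send_rows", "kwargs": {
  "steps": [
    {"delta_pos": [0,0,0],"turn": [0,0,0]},
    {"delta_pos": [0,0,0],"turn": [0,0,0]},
    {"delta_pos": [0,0,0],"turn": [0,0,0]},
    {"delta_pos": [0,0,0],"turn": [0,0,0]},
    {"delta_pos": [0,0,0.08],"turn": [0,0,0]},
    {"delta_pos": [0,0,0.2],"turn": [0,0,0]},
    {"delta_pos": [0,0,0.32],"turn": [0,0,0]},
    {"delta_pos": [0,0,0.44],"turn": [0,0,0]}
  ],
  "jaw": 0.75
}}

```text
clock: 8.65
eef_pos: [0.5238, 0.0632, 0.1696]
tcp_rot: [-0.001, -0.095, 0.995, -0.0]
ft_force: [1.6, 0.7, 0.2]
grip_width: 0.0769
finger_force: 0.0
```

Call:
{"fn": "send_rows", "kwargs": {
  "steps": [
    {"delta_pos": [0,-0.12,0],"turn": [0,0,0]},
    {"delta_pos": [0,-0.25,0],"turn": [0,0,0]},
    {"delta_pos": [0.01,-0.38,0],"turn": [0,0,-0.02]},
    {"delta_pos": [0.02,-0.51,0],"turn": [0,0,-0.029]},
    {"delta_pos": [0.025,-0.64,0],"turn": [0,0,-0.029]},
    {"delta_pos": [0.028,-0.77,0],"turn": [0,0,-0.029]},
    {"delta_pos": [0.028,-0.9,0],"turn": [0,0,-0.029]},
    {"delta_pos": [0.028,-1,0],"turn": [0,0,-0.029]}
  ]
}}

```text
clock: 9.32
eef_pos: [0.532, -0.24, 0.1685]
tcp_rot: [0.0, -0.049, 0.999, -0.001]
ft_force: [0.6, -0.1, -0.1]
grip_width: 0.0766
finger_force: 0.0
```

Call:
{"fn": "send_rows", "kwargs": {
  "steps": [
    {"delta_pos": [0,-0.1,0],"turn": [0,0,0]},
    {"delta_pos": [0,-0.2,-0.03],"turn": [0,0,0]},
    {"delta_pos": [0,-0.28,-0.06],"turn": [0,0,0]},
    {"delta_pos": [0,-0.31,-0.08],"turn": [0,0,0]},
    {"delta_pos": [0,-0.313,-0.08],"turn": [0,0,0]},
    {"delta_pos": [0,-0.313,-0.08],"turn": [0,0,0]}
  ]
}}

```text
clock: 9.82
eef_pos: [0.5325, -0.3295, 0.1438]
tcp_rot: [-0.001, -0.05, 0.999, 0.001]
ft_force: [-0.7, -0.3, 0.5]
grip_width: 0.0766
finger_force: 0.0
```

```bash
python3 - <<'E'
from h import *
p=cams.camera("wrist"); T=cams.camera("top"); print(*pose())
b=colmask(p,60)
print("narrow",fit([p],[b],(.5335,-.331,.096),(.19,.036,0,.022),8), fit([T],[colmask(T)],(.5335,-.331,.096),(.19,.036,0,.022),8))
cv2.imwrite("pics/t5.png",cv2.resize(T["frame"][170:330,180:450],None,fx=2.5,fy=2.5))
h=cv2.cvtColor(T["frame"],cv2.COLOR_BGR2HSV)
E
```

```text
TCP mm [ 533.4 -328.3  144.5] yaw 5.85 tilt [0.0003 0.0012] t 9.9167 w 76.7 F [ 0.7 -0.2  0.3] q7 2.38
narrow [ 5.33139e+02 -3.30880e+02  5.67100e+00  1.29000e-01] [ 539.376 -330.619    5.232    0.628]
```

View pics/t5.png

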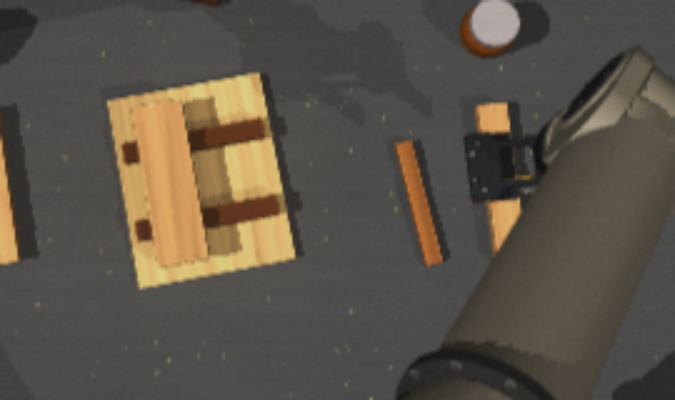

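The wide plank (crop 170,180) lies across both bearers on the left. The narrow plank is below the gripper. Next I'll grasp it.

Call:
{"fn": "send_rows", "kwargs": {
  "steps": [
    {"delta_pos": [0,-0.007,-0.13],"turn": [0,0,0]},
    {"delta_pos": [0,-0.007,-0.26],"turn": [0,0,0]},
    {"delta_pos": [0,-0.007,-0.36],"turn": [0,0,0]},
    {"delta_pos": [0,-0.007,-0.43],"turn": [0,0,0]},
    {"delta_pos": [0,-0.007,-0.455],"turn": [0,0,0]},
    {"delta_pos": [0,-0.007,-0.463],"turn": [0,0,0]},
    {"delta_pos": [0,-0.007,-0.463],"turn": [0,0,0]},
    {"delta_pos": [0,-0.007,-0.463],"turn": [0,0,0]}
  ]
}}

```text
clock: 10.58
eef_pos: [0.534, -0.3327, 0.0072]
tcp_rot: [0.001, -0.05, 0.999, -0.001]
ft_force: [-0.3, -0.2, 0.8]
grip_width: 0.0768
finger_force: 0.0
```

Call:
{"fn": "send_rows", "kwargs": {
  "steps": [
    {"delta_pos": [0,0,0],"turn": [0,0,0]},
    {"delta_pos": [0,0,0],"turn": [0,0,0]},
    {"delta_pos": [0,0,0],"turn": [0,0,0]},
    {"delta_pos": [0,0,0],"turn": [0,0,0]},
    {"delta_pos": [0,0,0],"turn": [0,0,0]},
    {"delta_pos": [0,0,0],"turn": [0,0,0]},
    {"delta_pos": [0,0,0],"turn": [0,0,0]},
    {"delta_pos": [0,0,0],"turn": [0,0,0]}
  ],
  "jaw": -1,
  "grip_force": 25
}}

```text
clock: 11.25
eef_pos: [0.5327, -0.3324, 0.0055]
tcp_rot: [-0.0, -0.05, 0.999, 0.0]
ft_force: [-0.5, 0.7, 2.1]
grip_width: 0.0357
finger_force: 25.0
```

```bash
python3 -c "
from h import *
print(*pose());cams.camera('top');print(*pose())"
```

```text
TCP mm [ 532.7 -332.4    5.5] yaw 5.72 tilt [-0.0001  0.0003] t 11.25 w 35.7 F [-0.5  0.7  2.1] q7 2.47
TCP mm [ 532.7 -332.4    5.5] yaw 5.72 tilt [-0.0001  0.0002] t 11.3 w 35.8 F [-0.4 -0.1  2. ] q7 2.47
```

Call:
{"fn": "send_rows", "kwargs": {
  "steps": [
    {"delta_pos": [0,0,0.1],"turn": [0,0,0]},
    {"delta_pos": [0,0,0.22],"turn": [0,0,0]},
    {"delta_pos": [0,0.06,0.34],"turn": [0,0,0]},
    {"delta_pos": [0,0.15,0.38],"turn": [0,0,0]},
    {"delta_pos": [0,0.25,0.38],"turn": [0,0,0.01]},
    {"delta_pos": [0.01,0.35,0.38],"turn": [0,0,0.02]},
    {"delta_pos": [0.02,0.45,0.38],"turn": [0,0,0.029]},
    {"delta_pos": [0.03,0.55,0.38],"turn": [0,0,0.029]}
  ]
}}

```text
clock: 11.97
eef_pos: [0.5414, -0.1662, 0.1195]
tcp_rot: [0.0, -0.096, 0.995, 0.0]
ft_force: [-0.1, 0.4, -0.7]
grip_width: 0.0358
finger_force: 25.0
```

Call:
{"fn": "send_rows", "kwargs": {
  "steps": [
    {"delta_pos": [0,0.12,0],"turn": [0,0,0]},
    {"delta_pos": [0,0.24,0],"turn": [0,0,0]},
    {"delta_pos": [0,0.36,0],"turn": [0,0,0]},
    {"delta_pos": [0,0.46,0],"turn": [0,0,0]},
    {"delta_pos": [0,0.5,0],"turn": [0,0,0]},
    {"delta_pos": [0,0.5,0],"turn": [0,0,0]},
    {"delta_pos": [0,0.5,-0.05],"turn": [0,0,0]},
    {"delta_pos": [0,0.5,-0.1],"turn": [0,0,0]}
  ]
}}

```text
clock: 12.63
eef_pos: [0.5425, -0.0193, 0.0899]
tcp_rot: [0.001, -0.095, 0.996, -0.0]
ft_force: [-0.3, -0.7, -0.7]
grip_width: 0.0357
finger_force: 25.0
```

```bash
python3 - <<'E'
from h import *
p=cams.camera("wrist"); T=cams.camera("top"); print(*pose());cams.camera("top"); print(*pose())
cv2.imwrite("pics/w6.png",p["frame"])
E
```

```text
TCP mm [540.  -19.6  87.8] yaw 10.82 tilt [-0.0037 -0.0015] t 12.7333 w 36.0 F [-0.4 -0.1 -0.7] q7 1.93
TCP mm [540.8 -19.6  88.8] yaw 10.8 tilt [-0.0022 -0.0012] t 12.7833 w 36.0 F [ 0.3  0.4 -0.5] q7 1.93
```

View pics/w6.png

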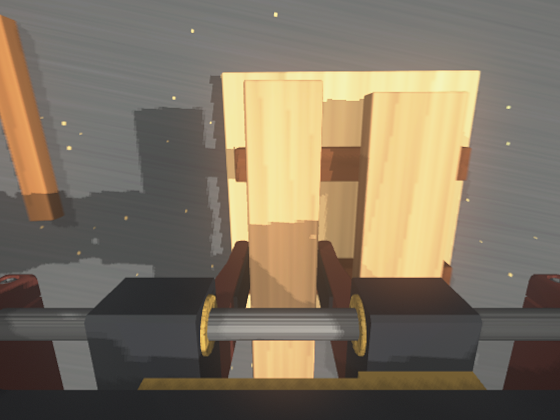

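The narrow plank is held at (283,200) and the wide one lies at (410,190), roughly parallel. I'll compare the two from edge pixels.

```bash
python3 - <<'E'
from h import *
p=cams.camera("wrist"); print(*pose())
g=cv2.cvtColor(p["frame"],cv2.COLOR_BGR2GRAY).astype(float)
for n,z in(("wide",.054),("narrow",.088+.0165)):
    for nm,(c0,c1) in {"wide":{"L":(345,382),"R":(445,480)},"narrow":{"L":(232,262),"R":(305,330)}}[n].items():
        rows=[r for r in range(105,145)]+[r for r in range(185,230)]
        gx=cv2.Sobel(cv2.GaussianBlur(p["frame"].astype(np.float32),(3,3),0),cv2.CV_32F,1,0)
        e=np.abs(gx).max(2); 
        pts=np.array([[c0+np.argmax(e[r,c0:c1]),r] for r in rows])
        w=ray(p,pts,z)*1000
        vx,vy,x0,y0=cv2.fitLine(w.astype(np.float32),cv2.DIST_HUBER,0,.5,.01)[:,0]
        if vx<0: vx,vy=-vx,-vy
        ey=np.array([-.1908,.9816]); 
        t=(530-x0)/vx
        print(n,nm,"px",pts[0],pts[-1],"yaw",round(np.degrees(np.arctan2(vy,vx)),2),"board-y rel M",round(float((np.array([x0,y0])-[532.8,30])@ey),1))
E
```

```text
TCP mm [541.5 -19.3  89.5] yaw 10.81 tilt [-0.0007 -0.0009] t 12.8333 w 35.9 F [ 0.4 -0.1 -0.2] q7 1.93
wide L px [373 105] [363 229] yaw 10.81 board-y rel M 5.6
wide R px [476 105] [457 229] yaw 11.24 board-y rel M 69.4
narrow L px [243 105] [247 229] yaw 10.77 board-y rel M -67.7
narrow R px [321 105] [318 229] yaw 10.72 board-y rel M -31.6
```

Call:
{"fn": "send_rows", "kwargs": {
  "steps": [
    {"delta_pos": [0,0.007,-0.06],"turn": [0,0,0]},
    {"delta_pos": [0,0.007,-0.11],"turn": [0,0,0]},
    {"delta_pos": [0,0.007,-0.145],"turn": [0,0,0]},
    {"delta_pos": [0,0.007,-0.16],"turn": [0,0,0]},
    {"delta_pos": [0,0.007,-0.167],"turn": [0,0,0]},
    {"delta_pos": [0,0.007,-0.172],"turn": [0,0,0]},
    {"delta_pos": [0,0.007,-0.175],"turn": [0,0,0]},
    {"delta_pos": [0,0.007,-0.175],"turn": [0,0,0]}
  ]
}}

```text
clock: 13.5
eef_pos: [0.5421, -0.0155, 0.0375]
tcp_rot: [0.0, -0.095, 0.995, -0.0]
ft_force: [0.3, -0.2, -0.9]
grip_width: 0.0357
finger_force: 25.0
```

```bash
python3 -c "
from h import *
print(*pose());cams.camera('top');print(*pose())"
```

```text
TCP mm [542.1 -15.5  37.5] yaw 10.93 tilt [0.0009 0.0001] t 13.5 w 35.7 F [ 0.3 -0.2 -0.9] q7 1.97
TCP mm [542.1 -15.5  37.5] yaw 10.94 tilt [0.001  0.0001] t 13.55 w 35.6 F [-0.7  0.2 -0.8] q7 1.97
```

Call:
{"fn": "send_rows", "kwargs": {
  "steps": [
    {"delta_pos": [0,-0.003,-0.003],"turn": [0,0,0]},
    {"delta_pos": [0,-0.003,-0.005],"turn": [0,0,0]},
    {"delta_pos": [0,-0.003,-0.006],"turn": [0,0,0]},
    {"delta_pos": [0,-0.003,-0.006],"turn": [0,0,0]}
  ]
}}

```text
clock: 13.88
eef_pos: [0.5422, -0.0154, 0.0374]
tcp_rot: [0.001, -0.095, 0.995, 0.001]
ft_force: [-8.1, 2.4, 21.9]
grip_width: 0.0358
finger_force: 25.0
```

```bash
python3 -c "
from h import *
print(*pose());cams.camera('top');print(*pose())"
```

```text
TCP mm [542.2 -15.4  37.4] yaw 10.96 tilt [0.0008 0.0022] t 13.8833 w 35.8 F [-8.1  2.4 21.9] q7 1.97
TCP mm [542.2 -15.4  37.4] yaw 10.96 tilt [0.0009 0.0022] t 13.9333 w 35.2 F [-6.9  3.5 21.7] q7 1.97
```

Call:
{"fn": "send_rows", "kwargs": {
  "steps": [
    {"delta_pos": [0,0,0.009],"turn": [0,0,0]},
    {"delta_pos": [0,-0.003,0.009],"turn": [0,0,0]},
    {"delta_pos": [0,-0.003,0.009],"turn": [0,0,0]},
    {"delta_pos": [0,-0.003,0.004],"turn": [0,0,0]},
    {"delta_pos": [0,-0.003,0.004],"turn": [0,0,0]}
  ]
}}

```text
clock: 14.35
eef_pos: [0.5419, -0.0174, 0.0374]
tcp_rot: [0.0, -0.095, 0.995, 0.0]
ft_force: [-4.3, 0.1, 14.9]
grip_width: 0.0355
finger_force: 25.0
```

```bash
python3 -c "
from h import *
print(*pose());cams.camera('top');print(*pose())"
```

```text
TCP mm [541.9 -17.4  37.4] yaw 10.92 tilt [0.0002 0.0006] t 14.35 w 35.5 F [-4.3  0.1 14.9] q7 1.98
TCP mm [541.9 -17.4  37.4] yaw 10.92 tilt [0.0002 0.0006] t 14.4 w 36.1 F [-3.7  1.  15.3] q7 1.98
```

Call:
{"fn": "send_rows", "kwargs": {
  "steps": [
    {"delta_pos": [0,0,0],"turn": [0,0,0]},
    {"delta_pos": [0,0,0],"turn": [0,0,0]},
    {"delta_pos": [0,0,0],"turn": [0,0,0]},
    {"delta_pos": [0,0,0],"turn": [0,0,0]},
    {"delta_pos": [0,0,0.06],"turn": [0,0,0]},
    {"delta_pos": [0,0,0.16],"turn": [0,0,0]},
    {"delta_pos": [0,0,0.28],"turn": [0,0,0]},
    {"delta_pos": [0,0,0.4],"turn": [0,0,0]}
  ],
  "jaw": 0.27
}}

```text
clock: 15.07
eef_pos: [0.5408, -0.0174, 0.157]
tcp_rot: [-0.001, -0.095, 0.995, -0.0]
ft_force: [1.8, -0.0, 0.8]
grip_width: 0.0558
finger_force: 0.0
```

Call:
{"fn": "send_rows", "kwargs": {
  "steps": [
    {"delta_pos": [-0.02,-0.12,0],"turn": [0,0,0.015]},
    {"delta_pos": [-0.04,-0.25,0],"turn": [0,0,0.015]},
    {"delta_pos": [-0.06,-0.37,0],"turn": [0,0,0.015]},
    {"delta_pos": [-0.08,-0.49,0],"turn": [0,0,0.015]},
    {"delta_pos": [-0.1,-0.6,0],"turn": [0,0,0.015]},
    {"delta_pos": [-0.11,-0.7,0],"turn": [0,0,0.015]},
    {"delta_pos": [-0.11,-0.717,0],"turn": [0,0,0.015]},
    {"delta_pos": [-0.11,-0.717,0],"turn": [0,0,0.015]}
  ]
}}

```text
clock: 15.73
eef_pos: [0.5078, -0.235, 0.1563]
tcp_rot: [-0.0, -0.116, 0.993, -0.001]
ft_force: [-0.2, 0.3, -0.5]
grip_width: 0.0557
finger_force: 0.0
```

```bash
python3 - <<'E'
from h import *
p=cams.camera("wrist"); print(*pose())
print("stA",fit([p],[colmask(p,60)],(.5087,-.2323,.237),(.15,.02,0,.014),8))
T=cams.camera("top"); cv2.imwrite("pics/t7.png",cv2.resize(T["frame"][190:300,200:360],None,fx=4,fy=4))
print(*pose())
E
```

```text
TCP mm [ 508.4 -232.7  156.1] yaw 13.54 tilt [-0.0005  0.0002] t 15.7833 w 55.9 F [-0.   0.4  0.7] q7 2.35
stA [ 5.08646e+02 -2.31566e+02  1.33960e+01  4.30000e-02]
TCP mm [ 508.8 -231.2  155.9] yaw 13.67 tilt [-0.0006  0.0009] t 15.8333 w 55.9 F [-0.2 -0.5 -0.6] q7 2.35
```

View pics/t7.png

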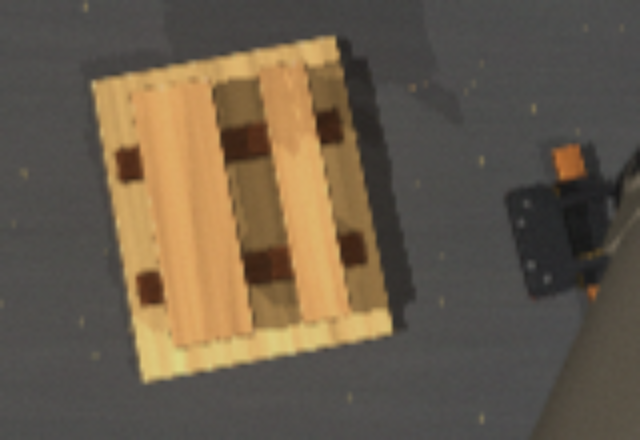

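Both planks lie parallel across the bearers with an even gap. Next is stick A.

Call:
{"fn": "send_rows", "kwargs": {
  "steps": [
    {"delta_pos": [0,0,-0.13],"turn": [0,0,0]},
    {"delta_pos": [0,0,-0.26],"turn": [0,0,0]},
    {"delta_pos": [0,0,-0.38],"turn": [0,0,0]},
    {"delta_pos": [0,0,-0.46],"turn": [0,0,0]},
    {"delta_pos": [0,0,-0.49],"turn": [0,0,0]},
    {"delta_pos": [0,0,-0.503],"turn": [0,0,0]},
    {"delta_pos": [0,0,-0.505],"turn": [0,0,0]},
    {"delta_pos": [0,0,-0.505],"turn": [0,0,0]}
  ]
}}

```text
clock: 16.5
eef_pos: [0.5099, -0.2321, 0.0061]
tcp_rot: [0.001, -0.119, 0.993, -0.0]
ft_force: [1.0, -0.2, -0.8]
grip_width: 0.0556
finger_force: 0.0
```

Call:
{"fn": "send_rows", "kwargs": {
  "steps": [
    {"delta_pos": [0,0,0],"turn": [0,0,0]},
    {"delta_pos": [0,0,0],"turn": [0,0,0]},
    {"delta_pos": [0,0,0],"turn": [0,0,0]},
    {"delta_pos": [0,0,0],"turn": [0,0,0]},
    {"delta_pos": [0,0,0],"turn": [0,0,0]},
    {"delta_pos": [0,0,0],"turn": [0,0,0]},
    {"delta_pos": [0,0,0],"turn": [0,0,0]},
    {"delta_pos": [0,0,0],"turn": [0,0,0]}
  ],
  "jaw": -1,
  "grip_force": 15
}}

```text
clock: 17.17
eef_pos: [0.5088, -0.2324, 0.0051]
tcp_rot: [0.0, -0.119, 0.993, 0.0]
ft_force: [-1.2, 1.2, 4.3]
grip_width: 0.0198
finger_force: 15.0
```

```bash
python3 -c "
from h import *
print(*pose());cams.camera('top');print(*pose())"
```

```text
TCP mm [ 508.8 -232.4    5.1] yaw 13.63 tilt [0.0002 0.0001] t 17.1667 w 19.8 F [-1.2  1.2  4.3] q7 2.48
TCP mm [ 508.8 -232.4    5.1] yaw 13.64 tilt [0.0002 0.0001] t 17.2167 w 19.9 F [-1.5  0.8  4.5] q7 2.48
```

Call:
{"fn": "send_rows", "kwargs": {
  "steps": [
    {"delta_pos": [0,0,0.12],"turn": [0,0,0]},
    {"delta_pos": [0,0,0.26],"turn": [0,0,0]},
    {"delta_pos": [0,0,0.36],"turn": [0,0,-0.03]},
    {"delta_pos": [0,0.05,0.4],"turn": [0,0,-0.066]},
    {"delta_pos": [0,0.11,0.4],"turn": [0,0,-0.102]},
    {"delta_pos": [0,0.17,0.4],"turn": [0,0,-0.138]},
    {"delta_pos": [0,0.23,0.4],"turn": [0,0,-0.174]},
    {"delta_pos": [0,0.3,0.4],"turn": [0,0,-0.21]}
  ]
}}

```text
clock: 17.88
eef_pos: [0.5084, -0.142, 0.1249]
tcp_rot: [0.0, 0.212, 0.977, -0.0]
ft_force: [0.5, 0.0, -0.2]
grip_width: 0.02
finger_force: 15.0
```

Call:
{"fn": "send_rows", "kwargs": {
  "steps": [
    {"delta_pos": [0.03,0.08,0],"turn": [0,0,-0.036]},
    {"delta_pos": [0.06,0.16,0],"turn": [0,0,-0.074]},
    {"delta_pos": [0.09,0.24,0],"turn": [0,0,-0.112]},
    {"delta_pos": [0.12,0.32,0],"turn": [0,0,-0.15]},
    {"delta_pos": [0.15,0.4,0],"turn": [0,0,-0.188]},
    {"delta_pos": [0.18,0.48,0],"turn": [0,0,-0.226]},
    {"delta_pos": [0.21,0.56,0],"turn": [0,0,-0.264]},
    {"delta_pos": [0.233,0.605,0],"turn": [0,0,-0.304]}
  ]
}}

```text
clock: 18.55
eef_pos: [0.579, 0.0428, 0.1244]
tcp_rot: [-0.0, 0.636, 0.772, 0.0]
ft_force: [0.1, 0.7, -0.5]
grip_width: 0.0198
finger_force: 15.0
```

Call:
{"fn": "send_rows", "kwargs": {
  "steps": [
    {"delta_pos": [0,0,0],"turn": [0,0,0]},
    {"delta_pos": [0,0,0],"turn": [0,0,0]},
    {"delta_pos": [0,0,0],"turn": [0,0,0]},
    {"delta_pos": [0,0,0],"turn": [0,0,0]}
  ]
}}

```text
clock: 18.88
eef_pos: [0.5779, 0.0374, 0.125]
tcp_rot: [-0.0, 0.635, 0.772, -0.0]
ft_force: [0.8, -0.4, 0.1]
grip_width: 0.0199
finger_force: 15.0
```

```bash
python3 - <<'E'
from h import *
p=cams.camera("wrist"); print(*pose());T=cams.camera("top");print(*pose())
cv2.imwrite("pics/w8.png",p["frame"])
E
```

```text
TCP mm [578.   37.5 125. ] yaw -78.9 tilt [-0.0001  0.0001] t 18.9333 w 19.7 F [ 0.3 -0.  -0.9] q7 0.56
TCP mm [578.2  37.8 125.1] yaw -78.91 tilt [0.     0.0003] t 18.9833 w 19.8 F [-0.1 -0.8 -0.7] q7 0.56
```

View pics/w8.png

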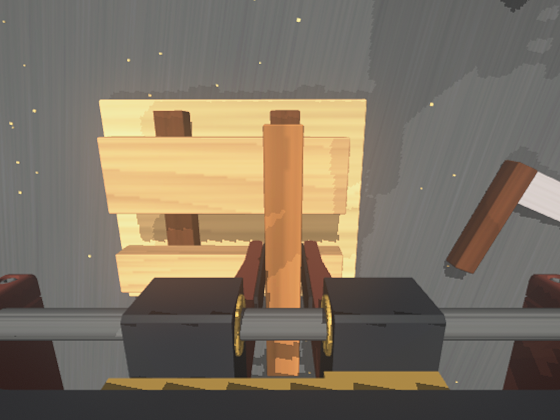

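The stick is over the far bearer, whose end shows at (285,117); the near bearer shows at (172,125). I'll check both bearer centres along the board's x.

```bash
python3 - <<'E'
from h import *
p=cams.camera("wrist"); print(*pose())
ex=np.array([.9816,.1908]); ey=np.array([-.1908,.9816]); M=np.array([532.8,30])
e=np.abs(cv2.Sobel(cv2.GaussianBlur(p["frame"].astype(np.float32),(3,3),0),cv2.CV_32F,1,0)).max(2)
def bx(r,c0,c1,z):
    c=c0+np.argmax(e[r,c0:c1]); return round(float((ray(p,[[c,r]],z)[0]*1000-M)@ex),1)
for r in(114,118,122): print("far L/R",bx(r,262,280,.032),bx(r,292,308,.032)) 
for r in(116,122,128,132): print("near L/R",bx(r,145,165,.032),bx(r,180,200,.032))
print("stick L/R",[ (bx(r,255,275,.1339),bx(r,292,312,.1339)) for r in(140,170,200)])
E
```

```text
TCP mm [578.3  38.  125.1] yaw -78.9 tilt [0.0001 0.0004] t 19.0333 w 19.8 F [-0.  -0.3 -0.2] q7 0.56
far L/R 34.4 58.5
far L/R 34.4 58.5
far L/R 34.3 58.6
near L/R -58.9 -29.9
near L/R -59.4 -29.5
near L/R -59.1 -29.1
near L/R -58.6 -29.3
stick L/R [(35.3, 55.5), (35.5, 55.8), (35.3, 55.6)]
```

Call:
{"fn": "send_rows", "kwargs": {
  "steps": [
    {"delta_pos": [0.003,0.003,-0.08],"turn": [0,0,0]},
    {"delta_pos": [0.003,0.003,-0.15],"turn": [0,0,0]},
    {"delta_pos": [0.003,0.003,-0.19],"turn": [0,0,0]},
    {"delta_pos": [0.003,0.003,-0.205],"turn": [0,0,0]},
    {"delta_pos": [0.003,0.003,-0.213],"turn": [0,0,0]},
    {"delta_pos": [0.003,0.003,-0.218],"turn": [0,0,0]},
    {"delta_pos": [0.003,0.003,-0.221],"turn": [0,0,0]},
    {"delta_pos": [0.003,0.003,-0.221],"turn": [0,0,0]}
  ]
}}

```text
clock: 19.7
eef_pos: [0.58, 0.0401, 0.0592]
tcp_rot: [0.0, 0.635, 0.773, 0.0]
ft_force: [-0.0, 0.0, -1.0]
grip_width: 0.0196
finger_force: 15.0
```

```bash
python3 -c "
from h import *
print(*pose());cams.camera('top');print(*pose())"
```

```text
TCP mm [580.   40.1  59.2] yaw -78.84 tilt [0.0011 0.0002] t 19.7 w 19.6 F [-0.  0. -1.] q7 0.62
TCP mm [580.   40.1  59.2] yaw -78.84 tilt [0.0011 0.0003] t 19.75 w 19.8 F [0.3 0.2 0.4] q7 0.62
```

Call:
{"fn": "send_rows", "kwargs": {
  "steps": [
    {"delta_pos": [-0.002,-0.002,-0.001],"turn": [0,0,0]},
    {"delta_pos": [-0.002,-0.002,-0.003],"turn": [0,0,0]},
    {"delta_pos": [-0.002,-0.002,-0.004],"turn": [0,0,0]},
    {"delta_pos": [-0.002,-0.002,-0.004],"turn": [0,0,0]}
  ]
}}

```text
clock: 20.08
eef_pos: [0.5798, 0.04, 0.059]
tcp_rot: [0.0, 0.635, 0.773, 0.001]
ft_force: [-2.4, 1.7, 12.2]
grip_width: 0.0197
finger_force: 15.0
```

```bash
python3 -c "
from h import *
print(*pose());cams.camera('top');print(*pose())"
```

```text
TCP mm [579.8  40.   59. ] yaw -78.83 tilt [0.0017 0.0018] t 20.0833 w 19.7 F [-2.4  1.7 12.2] q7 0.63
TCP mm [579.8  40.   59.1] yaw -78.83 tilt [0.0018 0.0019] t 20.1333 w 19.8 F [-2.8  2.4 12.8] q7 0.63
```

Call:
{"fn": "send_rows", "kwargs": {
  "steps": [
    {"delta_pos": [0,0,0],"turn": [0,0,0]},
    {"delta_pos": [0,0,0],"turn": [0,0,0]},
    {"delta_pos": [0,0,0],"turn": [0,0,0]},
    {"delta_pos": [0,0,0],"turn": [0,0,0]},
    {"delta_pos": [0,0,0.04],"turn": [0,0,0]},
    {"delta_pos": [0,0,0.12],"turn": [0,0,0]},
    {"delta_pos": [0,0,0.24],"turn": [0,0,0]},
    {"delta_pos": [0,0,0.36],"turn": [0,0,0]}
  ],
  "jaw": 0.02
}}

```text
clock: 20.8
eef_pos: [0.578, 0.039, 0.1666]
tcp_rot: [-0.0, 0.635, 0.772, -0.001]
ft_force: [0.9, -0.2, 0.7]
grip_width: 0.0449
finger_force: 0.0
```

Call:
{"fn": "send_rows", "kwargs": {
  "steps": [
    {"delta_pos": [-0.02,0.1,0],"turn": [0,0,0.036]},
    {"delta_pos": [-0.04,0.2,0],"turn": [0,0,0.072]},
    {"delta_pos": [-0.06,0.3,0],"turn": [0,0,0.108]},
    {"delta_pos": [-0.08,0.4,0],"turn": [0,0,0.144]},
    {"delta_pos": [-0.1,0.5,0],"turn": [0,0,0.18]},
    {"delta_pos": [-0.12,0.6,0],"turn": [0,0,0.216]},
    {"delta_pos": [-0.14,0.7,0],"turn": [0,0,0.252]},
    {"delta_pos": [-0.16,0.8,0],"turn": [0,0,0.288]}
  ]
}}

```text
clock: 21.47
eef_pos: [0.5305, 0.2806, 0.1663]
tcp_rot: [0.0, 0.231, 0.973, 0.0]
ft_force: [1.7, -0.1, -0.2]
grip_width: 0.0449
finger_force: 0.0
```

Call:
{"fn": "send_rows", "kwargs": {
  "steps": [
    {"delta_pos": [-0.02,0.1,0],"turn": [0,0,0.036]},
    {"delta_pos": [-0.04,0.18,0],"turn": [0,0,0.072]},
    {"delta_pos": [-0.06,0.25,0],"turn": [0,0,0.108]},
    {"delta_pos": [-0.08,0.32,0],"turn": [0,0,0.144]},
    {"delta_pos": [-0.1,0.38,0],"turn": [0,0,0.18]},
    {"delta_pos": [-0.112,0.413,0],"turn": [0,0,0.215]},
    {"delta_pos": [-0.112,0.413,0],"turn": [0,0,0.225]},
    {"delta_pos": [-0.112,0.413,0],"turn": [0,0,0.225]}
  ]
}}

```text
clock: 22.13
eef_pos: [0.4971, 0.4039, 0.166]
tcp_rot: [0.0, -0.119, 0.993, -0.0]
ft_force: [0.3, -0.5, -0.7]
grip_width: 0.0448
finger_force: 0.0
```

```bash
python3 - <<'E'
from h import *
p=cams.camera("wrist"); print(*pose())
print("stB",fit([p],[colmask(p,60)],(.498,.404,.237),(.15,.02,0,.014),8))
T=cams.camera("top"); cv2.imwrite("pics/t9.png",cv2.resize(T["frame"][190:300,100:310],None,fx=3.5,fy=3.5))
print(*pose())
E
```

```text
TCP mm [497.5 403.1 165.9] yaw 13.44 tilt [ 0.0005 -0.0002] t 22.1833 w 45.1 F [0.3 0.1 1.1] q7 1.27
stB [4.98101e+02 4.03838e+02 1.35330e+01 4.90000e-02]
TCP mm [497.7 402.7 165.9] yaw 13.37 tilt [ 0.0006 -0.0004] t 22.2333 w 45.0 F [0.3 0.2 0.4] q7 1.27
```

View pics/t9.png

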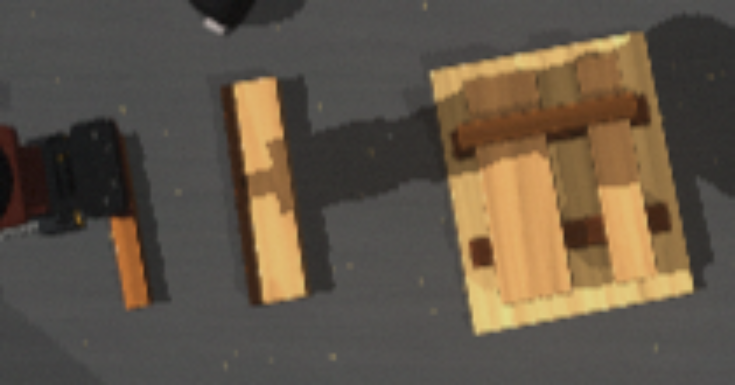

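Stick A lies over the far bearer (crop 550,120), across both planks. Stick B is next.

Call:
{"fn": "send_rows", "kwargs": {
  "steps": [
    {"delta_pos": [0.001,0.003,-0.13],"turn": [0,0,0]},
    {"delta_pos": [0.001,0.003,-0.26],"turn": [0,0,0]},
    {"delta_pos": [0.001,0.003,-0.39],"turn": [0,0,0]},
    {"delta_pos": [0.001,0.003,-0.48],"turn": [0,0,0]},
    {"delta_pos": [0.001,0.003,-0.52],"turn": [0,0,0]},
    {"delta_pos": [0.001,0.003,-0.535],"turn": [0,0,0]},
    {"delta_pos": [0.001,0.003,-0.537],"turn": [0,0,0]},
    {"delta_pos": [0.001,0.003,-0.537],"turn": [0,0,0]}
  ]
}}

```text
clock: 22.9
eef_pos: [0.4989, 0.4047, 0.0059]
tcp_rot: [0.001, -0.117, 0.993, 0.001]
ft_force: [0.6, -0.1, 1.1]
grip_width: 0.0448
finger_force: 0.0
```

Call:
{"fn": "send_rows", "kwargs": {
  "steps": [
    {"delta_pos": [0,0,0],"turn": [0,0,0]},
    {"delta_pos": [0,0,0],"turn": [0,0,0]},
    {"delta_pos": [0,0,0],"turn": [0,0,0]},
    {"delta_pos": [0,0,0],"turn": [0,0,0]},
    {"delta_pos": [0,0,0],"turn": [0,0,0]},
    {"delta_pos": [0,0,0],"turn": [0,0,0]}
  ],
  "jaw": -1,
  "grip_force": 15
}}

```text
clock: 23.4
eef_pos: [0.4978, 0.4046, 0.005]
tcp_rot: [0.0, -0.118, 0.993, 0.0]
ft_force: [-1.9, -0.3, 6.2]
grip_width: 0.0199
finger_force: 15.0
```

```bash
python3 -c "
from h import *
print(*pose());cams.camera('top');print(*pose())"
```

```text
TCP mm [497.8 404.6   5. ] yaw 13.5 tilt [0.0005 0.0008] t 23.4 w 19.9 F [-1.9 -0.3  6.2] q7 1.36
TCP mm [497.9 404.6   5.1] yaw 13.5 tilt [0.0005 0.0008] t 23.45 w 19.8 F [-0.1 -0.5  5.5] q7 1.36
```

Call:
{"fn": "send_rows", "kwargs": {
  "steps": [
    {"delta_pos": [0,0,0.12],"turn": [0,0,0]},
    {"delta_pos": [0,0,0.26],"turn": [0,0,0]},
    {"delta_pos": [0,0,0.36],"turn": [0,0,-0.03]},
    {"delta_pos": [0,-0.05,0.4],"turn": [0,0,-0.066]},
    {"delta_pos": [0,-0.11,0.4],"turn": [0,0,-0.102]},
    {"delta_pos": [0,-0.18,0.4],"turn": [0,0,-0.138]},
    {"delta_pos": [0,-0.26,0.4],"turn": [0,0,-0.174]},
    {"delta_pos": [0,-0.36,0.4],"turn": [0,0,-0.21]}
  ]
}}

```text
clock: 24.12
eef_pos: [0.4971, 0.2968, 0.1243]
tcp_rot: [-0.0, 0.212, 0.977, 0.0]
ft_force: [-0.8, -1.1, 0.3]
grip_width: 0.0199
finger_force: 15.0
```

Call:
{"fn": "send_rows", "kwargs": {
  "steps": [
    {"delta_pos": [0,-0.12,0],"turn": [0,0,-0.036]},
    {"delta_pos": [-0.005,-0.24,0],"turn": [0,0,-0.074]},
    {"delta_pos": [-0.01,-0.36,0],"turn": [0,0,-0.112]},
    {"delta_pos": [-0.015,-0.48,0],"turn": [0,0,-0.15]},
    {"delta_pos": [-0.02,-0.6,0],"turn": [0,0,-0.188]},
    {"delta_pos": [-0.03,-0.72,0],"turn": [0,0,-0.226]},
    {"delta_pos": [-0.035,-0.84,0],"turn": [0,0,-0.264]},
    {"delta_pos": [-0.037,-0.919,0],"turn": [0,0,-0.303]}
  ]
}}

```text
clock: 24.78
eef_pos: [0.4855, 0.0172, 0.1245]
tcp_rot: [0.0, 0.638, 0.77, 0.0]
ft_force: [0.9, 0.7, -0.3]
grip_width: 0.0203
finger_force: 15.0
```

Call:
{"fn": "send_rows", "kwargs": {
  "steps": [
    {"delta_pos": [0,0,0],"turn": [0,0,0]},
    {"delta_pos": [0,0,0],"turn": [0,0,0]},
    {"delta_pos": [0,0,0],"turn": [0,0,0]},
    {"delta_pos": [0,0,0],"turn": [0,0,0]}
  ]
}}

```text
clock: 25.12
eef_pos: [0.4866, 0.0221, 0.1241]
tcp_rot: [-0.0, 0.634, 0.774, 0.0]
ft_force: [-1.1, 0.2, -0.6]
grip_width: 0.0198
finger_force: 15.0
```

```bash
python3 - <<'E'
from h import *
p=cams.camera("wrist"); cams.camera("top"); print(*pose())
cv2.imwrite("pics/w10.png",p["frame"])
ex=np.array([.9816,.1908]); M=np.array([532.8,30])
e=np.abs(cv2.Sobel(cv2.GaussianBlur(p["frame"].astype(np.float32),(3,3),0),cv2.CV_32F,1,0)).max(2)
s=readout.state()["eef_pos"]; print("bx tcp",(s[:2]*1000-M)@ex,"by",(s[:2]*1000-M)@[-.1908,.9816])
E
```

```text
TCP mm [486.6  21.9 124.2] yaw -78.66 tilt [-0.0002  0.0004] t 25.2167 w 20.0 F [ 0.2 -0.8  0.4] q7 0.57
bx tcp -46.91346872245414 by 0.9039247757532047
```

View pics/w10.png

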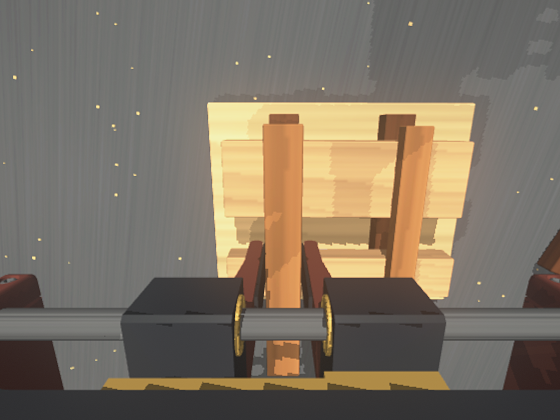

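```bash
python3 - <<'E'
from h import *
p=cams.camera("wrist"); print(*pose())
ex=np.array([.9816,.1908]); M=np.array([532.8,30])
e=np.abs(cv2.Sobel(cv2.GaussianBlur(p["frame"].astype(np.float32),(3,3),0),cv2.CV_32F,1,0)).max(2)
def bx(r,c0,c1,z):
    c=c0+np.argmax(e[r,c0:c1]); return round(float((ray(p,[[c,r]],z)[0]*1000-M)@ex),1)
for r in(117,119,121): print("near L/R",bx(r,262,280,.032),bx(r,292,308,.032)) 
print("stick",[(bx(r,255,275,.133),bx(r,292,312,.133)) for r in(140,170,200)])
print("far bearer R edge",[bx(r,405,422,.032) for r in(116,119,121)])
print("far stick L,R",[(bx(r,390,412,.068),bx(r,420,440,.068)) for r in(140,170,200,230)])
E
```

```text
TCP mm [486.6  21.7 124.2] yaw -78.69 tilt [-0.0001  0.0003] t 25.2667 w 19.4 F [-0.6  0.2 -0.1] q7 0.56
near L/R -58.9 -34.8
near L/R -58.9 -34.8
near L/R -58.9 -34.8
stick [(-57.9, -37.7), (-57.6, -37.3), (-57.8, -37.5)]
far bearer R edge [58.0, 58.3, 58.5]
far stick L,R [(38.1, 57.7), (32.5, 57.8), (32.7, 57.8), (38.1, 68.5)]
```

Call:
{"fn": "send_rows", "kwargs": {
  "steps": [
    {"delta_pos": [0.001,-0.004,-0.08],"turn": [0,0,-0.001]},
    {"delta_pos": [0.001,-0.004,-0.15],"turn": [0,0,-0.001]},
    {"delta_pos": [0.001,-0.004,-0.19],"turn": [0,0,-0.001]},
    {"delta_pos": [0.001,-0.004,-0.205],"turn": [0,0,-0.001]},
    {"delta_pos": [0.001,-0.004,-0.213],"turn": [0,0,-0.001]},
    {"delta_pos": [0.001,-0.004,-0.217],"turn": [0,0,-0.001]},
    {"delta_pos": [0.001,-0.004,-0.22],"turn": [0,0,-0.001]},
    {"delta_pos": [0.001,-0.004,-0.221],"turn": [0,0,-0.001]}
  ]
}}

```text
clock: 25.93
eef_pos: [0.4872, 0.0196, 0.059]
tcp_rot: [-0.0, 0.636, 0.772, 0.001]
ft_force: [-3.6, 0.2, 11.6]
grip_width: 0.0196
finger_force: 15.0
```

```bash
python3 -c "
from h import *
print(*pose());cams.camera('top');print(*pose())"
```

```text
TCP mm [487.2  19.6  59. ] yaw -79.01 tilt [0.0008 0.0011] t 25.9333 w 19.6 F [-3.6  0.2 11.6] q7 0.67
TCP mm [487.2  19.5  59. ] yaw -79.01 tilt [0.0009 0.0011] t 25.9833 w 19.9 F [-2.9  0.6  4.5] q7 0.67
```

Call:
{"fn": "send_rows", "kwargs": {
  "steps": [
    {"delta_pos": [0,0,0],"turn": [0,0,0]},
    {"delta_pos": [0,0,0],"turn": [0,0,0]},
    {"delta_pos": [0,0,0],"turn": [0,0,0]},
    {"delta_pos": [0,0,0],"turn": [0,0,0]},
    {"delta_pos": [0,0,0.04],"turn": [0,0,0]},
    {"delta_pos": [0,0,0.12],"turn": [0,0,0]},
    {"delta_pos": [0,0,0.24],"turn": [0,0,0]},
    {"delta_pos": [0,0,0.36],"turn": [0,0,0]}
  ],
  "jaw": 0.02
}}

```text
clock: 26.65
eef_pos: [0.4859, 0.0189, 0.1666]
tcp_rot: [-0.0, 0.637, 0.771, -0.001]
ft_force: [1.0, 0.4, 0.3]
grip_width: 0.045
finger_force: 0.0
```

Call:
{"fn": "send_rows", "kwargs": {
  "steps": [
    {"delta_pos": [0.01,0.06,0],"turn": [0,0,0.036]},
    {"delta_pos": [0.02,0.12,0],"turn": [0,0,0.072]},
    {"delta_pos": [0.03,0.18,0],"turn": [0,0,0.108]},
    {"delta_pos": [0.04,0.25,0],"turn": [0,0,0.144]},
    {"delta_pos": [0.05,0.32,0],"turn": [0,0,0.18]},
    {"delta_pos": [0.06,0.4,0],"turn": [0,0,0.216]},
    {"delta_pos": [0.07,0.47,0],"turn": [0,0,0.252]},
    {"delta_pos": [0.08,0.54,0],"turn": [0,0,0.288]}
  ],
  "jaw": 0.85
}}

```text
clock: 27.32
eef_pos: [0.5107, 0.1826, 0.166]
tcp_rot: [-0.0, 0.232, 0.973, 0.0]
ft_force: [0.4, -0.1, 0.7]
grip_width: 0.0813
finger_force: 0.0
```

Call:
{"fn": "send_rows", "kwargs": {
  "steps": [
    {"delta_pos": [0.01,0.08,0],"turn": [0,0,0.036]},
    {"delta_pos": [0.02,0.16,0],"turn": [0,0,0.072]},
    {"delta_pos": [0.03,0.22,0],"turn": [0,0,0.108]},
    {"delta_pos": [0.04,0.28,0],"turn": [0,0,0.144]},
    {"delta_pos": [0.046,0.32,0],"turn": [0,0,0.18]},
    {"delta_pos": [0.046,0.34,0],"turn": [0,0,0.205]},
    {"delta_pos": [0.046,0.34,0],"turn": [0,0,0.212]},
    {"delta_pos": [0.046,0.34,0],"turn": [0,0,0.212]}
  ]
}}

```text
clock: 27.98
eef_pos: [0.5245, 0.2832, 0.1659]
tcp_rot: [-0.0, -0.095, 0.995, -0.0]
ft_force: [0.1, -0.0, -0.6]
grip_width: 0.0809
finger_force: 0.0
```

```bash
python3 - <<'E'
from h import *
p=cams.camera("wrist"); print(*pose())
print("bark",fit([p],[colmask(p,60)],(.525,.2835,.194),(.19,.048,0,.022),8))
T=cams.camera("top"); cv2.imwrite("pics/t11.png",cv2.resize(T["frame"][190:300,140:310],None,fx=4,fy=4))
print(*pose())
E
```

```text
TCP mm [524.6 282.6 165.9] yaw 10.82 tilt [-0.0002 -0.0004] t 28.0333 w 81.8 F [-0.5 -0.5  0.2] q7 1.43
bark [5.24152e+02 2.83307e+02 1.07540e+01 2.70000e-02]
TCP mm [524.6 282.4 165.9] yaw 10.79 tilt [-0.0002 -0.0004] t 28.0833 w 81.1 F [ 0.1  0.9 -0.3] q7 1.43
```

View pics/t11.png

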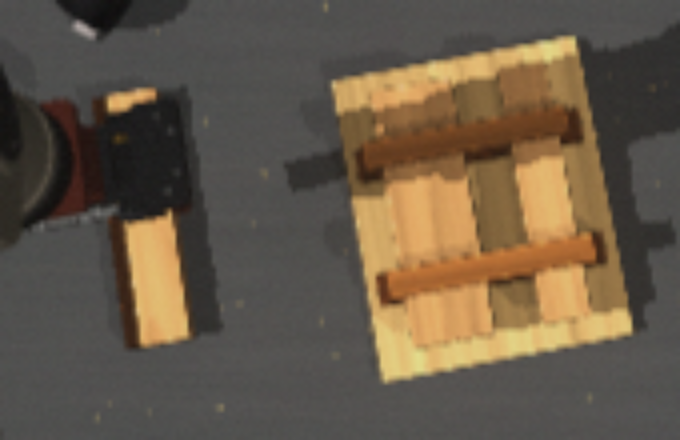

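Both sticks lie across the planks above the bearers (crop 470,140 and 490,265). Bark plank next.

Call:
{"fn": "send_rows", "kwargs": {
  "steps": [
    {"delta_pos": [0,0.003,-0.13],"turn": [0,0,0]},
    {"delta_pos": [0,0.003,-0.26],"turn": [0,0,0]},
    {"delta_pos": [0,0.003,-0.39],"turn": [0,0,0]},
    {"delta_pos": [0,0.003,-0.48],"turn": [0,0,0]},
    {"delta_pos": [0,0.003,-0.52],"turn": [0,0,0]},
    {"delta_pos": [0,0.003,-0.533],"turn": [0,0,0]},
    {"delta_pos": [0,0.003,-0.535],"turn": [0,0,0]},
    {"delta_pos": [0,0.003,-0.535],"turn": [0,0,0]}
  ]
}}

```text
clock: 28.75
eef_pos: [0.5258, 0.2845, 0.0069]
tcp_rot: [0.001, -0.095, 0.995, 0.0]
ft_force: [0.0, -1.0, 0.5]
grip_width: 0.0813
finger_force: 0.0
```

Call:
{"fn": "send_rows", "kwargs": {
  "steps": [
    {"delta_pos": [0,0,0],"turn": [0,0,0]},
    {"delta_pos": [0,0,0],"turn": [0,0,0]},
    {"delta_pos": [0,0,0],"turn": [0,0,0]},
    {"delta_pos": [0,0,0],"turn": [0,0,0]},
    {"delta_pos": [0,0,0],"turn": [0,0,0]},
    {"delta_pos": [0,0,0],"turn": [0,0,0]},
    {"delta_pos": [0,0,0],"turn": [0,0,0]},
    {"delta_pos": [0,0,0],"turn": [0,0,0]}
  ],
  "jaw": -1,
  "grip_force": 25
}}

```text
clock: 29.42
eef_pos: [0.5247, 0.2844, 0.0058]
tcp_rot: [0.0, -0.096, 0.995, 0.0]
ft_force: [-1.8, 0.8, 4.8]
grip_width: 0.0478
finger_force: 25.0
```

```bash
python3 -c "
from h import *
print(*pose());cams.camera('top');print(*pose())"
```

```text
TCP mm [524.7 284.4   5.8] yaw 10.98 tilt [0.0002 0.0003] t 29.4167 w 47.8 F [-1.8  0.8  4.8] q7 1.55
TCP mm [524.7 284.4   5.8] yaw 10.97 tilt [0.0002 0.0004] t 29.4667 w 47.8 F [-0.5  0.9  5.8] q7 1.55
```

Call:
{"fn": "send_rows", "kwargs": {
  "steps": [
    {"delta_pos": [0,0,0.12],"turn": [0,0,0]},
    {"delta_pos": [0,0,0.26],"turn": [0,0,0]},
    {"delta_pos": [0,-0.04,0.38],"turn": [0,0,0]},
    {"delta_pos": [0,-0.12,0.42],"turn": [0,0,0]},
    {"delta_pos": [0,-0.22,0.42],"turn": [0,0,0]},
    {"delta_pos": [0.01,-0.32,0.42],"turn": [0,0,0]},
    {"delta_pos": [0.02,-0.42,0.42],"turn": [0,0,0]},
    {"delta_pos": [0.028,-0.5,0.42],"turn": [0,0,0]}
  ]
}}

```text
clock: 30.13
eef_pos: [0.5326, 0.1318, 0.1314]
tcp_rot: [-0.0, -0.095, 0.995, -0.0]
ft_force: [0.1, 0.2, -0.8]
grip_width: 0.0478
finger_force: 25.0
```

Call:
{"fn": "send_rows", "kwargs": {
  "steps": [
    {"delta_pos": [0,-0.1,0],"turn": [0,0,0]},
    {"delta_pos": [0,-0.2,0],"turn": [0,0,0]},
    {"delta_pos": [0,-0.28,0],"turn": [0,0,0]},
    {"delta_pos": [0,-0.33,0],"turn": [0,0,0]},
    {"delta_pos": [0,-0.35,0],"turn": [0,0,0]},
    {"delta_pos": [0,-0.35,0],"turn": [0,0,0]},
    {"delta_pos": [0,-0.35,0],"turn": [0,0,0]},
    {"delta_pos": [0,-0.35,0],"turn": [0,0,0]}
  ]
}}

```text
clock: 30.8
eef_pos: [0.533, 0.031, 0.1312]
tcp_rot: [-0.0, -0.097, 0.995, 0.0]
ft_force: [-0.5, 0.1, -0.6]
grip_width: 0.0473
finger_force: 25.0
```

```bash
python3 -c "
from h import *
p=cams.camera('wrist');cv2.imwrite('pics/w12.png',p['frame']);cams.camera('top');print(*pose())"
```

```text
TCP mm [533.   30.9 131.3] yaw 11.12 tilt [-0.0002  0.0004] t 30.9 w 47.8 F [ 0. -0. -1.] q7 1.89
```

View pics/w12.png

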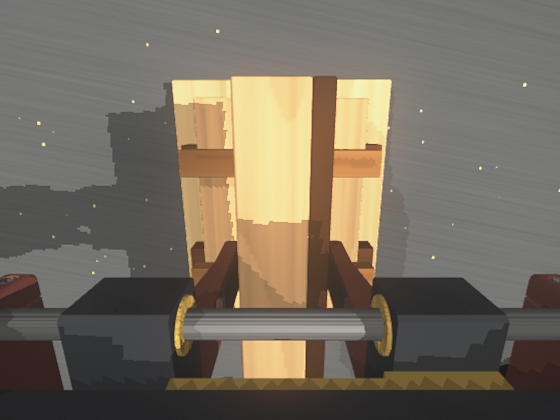

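The bark plank is centred over the sticks and parallel to the planks. Lowering gently.

Call:
{"fn": "send_rows", "kwargs": {
  "steps": [
    {"delta_pos": [0,-0.003,-0.07],"turn": [0,0,0]},
    {"delta_pos": [0,-0.003,-0.13],"turn": [0,0,0]},
    {"delta_pos": [0,-0.003,-0.165],"turn": [0,0,0]},
    {"delta_pos": [0,-0.003,-0.18],"turn": [0,0,0]},
    {"delta_pos": [0,-0.003,-0.187],"turn": [0,0,0]},
    {"delta_pos": [0,-0.003,-0.191],"turn": [0,0,0]},
    {"delta_pos": [0,-0.003,-0.193],"turn": [0,0,0]},
    {"delta_pos": [0,-0.003,-0.194],"turn": [0,0,0]}
  ]
}}

```text
clock: 31.57
eef_pos: [0.5335, 0.0284, 0.0738]
tcp_rot: [0.001, -0.096, 0.995, 0.0]
ft_force: [0.2, -0.3, -1.4]
grip_width: 0.048
finger_force: 25.0
```

```bash
python3 -c "
from h import *
print(*pose());cams.camera('top');print(*pose())"
```

```text
TCP mm [533.5  28.4  73.8] yaw 10.98 tilt [0.0011 0.0003] t 31.5667 w 48.0 F [ 0.2 -0.3 -1.4] q7 1.95
TCP mm [533.5  28.5  73.8] yaw 10.98 tilt [0.0012 0.0003] t 31.6167 w 47.5 F [ 0.4  1.1 -0.9] q7 1.95
```

Call:
{"fn": "send_rows", "kwargs": {
  "steps": [
    {"delta_pos": [0,0,-0.002],"turn": [0,0,0]},
    {"delta_pos": [0,0,-0.003],"turn": [0,0,0]},
    {"delta_pos": [0,0,-0.003],"turn": [0,0,0]},
    {"delta_pos": [0,0,-0.003],"turn": [0,0,0]}
  ]
}}

```text
clock: 31.95
eef_pos: [0.5335, 0.0285, 0.0738]
tcp_rot: [0.001, -0.096, 0.995, 0.0]
ft_force: [-3.4, -0.3, 11.2]
grip_width: 0.048
finger_force: 25.0
```

Call:
{"fn": "send_rows", "kwargs": {
  "steps": [
    {"delta_pos": [0,0,0],"turn": [0,0,0]},
    {"delta_pos": [0,0,0],"turn": [0,0,0]},
    {"delta_pos": [0,0,0],"turn": [0,0,0]},
    {"delta_pos": [0,0,0],"turn": [0,0,0]},
    {"delta_pos": [0,0,0.04],"turn": [0,0,0]},
    {"delta_pos": [0,0,0.12],"turn": [0,0,0]},
    {"delta_pos": [0,0,0.24],"turn": [0,0,0]},
    {"delta_pos": [0,0,0.37],"turn": [0,0,0]}
  ],
  "jaw": 0.6
}}

```text
clock: 32.62
eef_pos: [0.5318, 0.0279, 0.1843]
tcp_rot: [-0.001, -0.095, 0.995, -0.001]
ft_force: [0.7, 1.4, -0.7]
grip_width: 0.07
finger_force: 0.0
```

Call:
{"fn": "send_rows", "kwargs": {
  "steps": [
    {"delta_pos": [0,-0.12,0.05],"turn": [0,0,0]},
    {"delta_pos": [0,-0.24,0.1],"turn": [0,0,0]},
    {"delta_pos": [0,-0.36,0.1],"turn": [0,0,0]},
    {"delta_pos": [0,-0.49,0.1],"turn": [0,0,0]},
    {"delta_pos": [0,-0.62,0.1],"turn": [0,0,0]},
    {"delta_pos": [0,-0.75,0.1],"turn": [0,0,0]},
    {"delta_pos": [0,-0.88,0.1],"turn": [0,0,0]},
    {"delta_pos": [0,-1,0.1],"turn": [0,0,0]}
  ]
}}

```text
clock: 33.28
eef_pos: [0.5324, -0.274, 0.2144]
tcp_rot: [0.0, -0.095, 0.995, -0.0]
ft_force: [0.4, 0.3, -0.2]
grip_width: 0.0703
finger_force: 0.0
```

```bash
python3 - <<'E'
from h import *
print(*pose())
T=cams.camera("top");S=cams.camera("scene")
a=cv2.resize(T["frame"][190:300,200:310],(390,390),interpolation=cv2.INTER_CUBIC);b=cv2.resize(S["frame"][130:250,250:370],(390,390),interpolation=cv2.INTER_CUBIC)
cv2.imwrite("pics/f.png",np.hstack([a,b]))
E
```

```text
TCP mm [ 532.4 -274.   214.4] yaw 10.94 tilt [ 0.0006 -0.0004] t 33.2833 w 70.3 F [ 0.4  0.3 -0.2] q7 2.43
```

View pics/f.png

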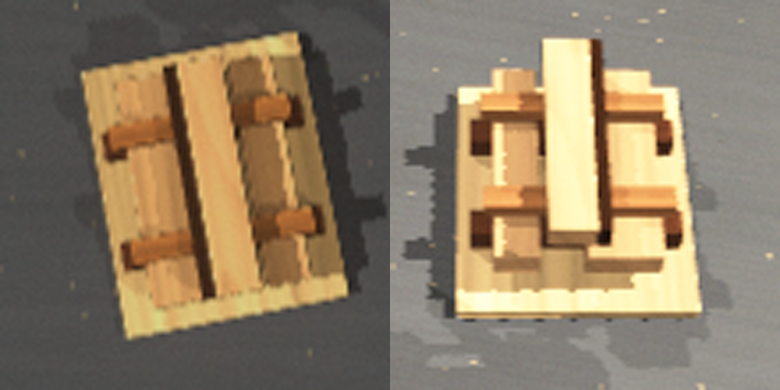

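The final views show the whole stack square. The planks lie across the bearers, each stick sits over its bearer, and the bark plank runs lengthwise across the middle of both sticks. The gripper is clear, so I'm handing in.

```bash
python3 -c "
from h import *
print(ticket.hand_in())"
```

```text
the job is handed in; nothing more can be done
None
```

The stack is built as asked and handed in at about 33 s of the 141 s allowed; the square, tape measure and jar were left alone, and the hand-in returned no verdict.

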